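Lock the bayonet cap onto the jam filler

TASK

Close the jam filler on the doughnut counter: take the white cap that has a bar grip and two side lugs, set it into the leaning mouth of the canister with its lugs in the two gaps of the rim, push it down against the spring and give it a quarter-turn clockwise so that it springs up into its lock. Then let go of it. Do not disturb the plain knob lid, the jam jar or the spatula.

Things in the scene. Friction and masses are not known exactly. Their poses are not given: they have to be found in the camera images.
- cap_center (a point): Centre of the loose white cap, 26 mm above its flat underside. Disc 80 mm in diameter, 20 mm high; on top a straight bar grip 64 mm long, 16 wide, 32 high (total height 52). z points up out of the grip, x along the bar, which is also the line of the two lugs; a half turn changes nothing. 0.15 to 0.3 kg. Starts flat on the counter, grip up, left or right of the filler.
- cap_foot (a point): Centre of the cap's flat underside; axes as cap_center. Two lugs, 14 mm wide and 7 mm high from the underside up, stick out of the disc's foot along +x and -x, to 50 mm from the axis.
- mouth: Round mouth of the fixed steel canister, which leans 30 degrees from vertical, roughly towards the robot. Origin: centre of the mouth, level with the rim's top, 200 mm above the counter. z points out of the mouth along the canister's axis, x up the slope, away from the robot, y left. Rim: aluminium ring, 62 mm outer radius; opening 43 mm radius (3 mm play round the cap's disc).
- gap_left (a point): Middle of the rim's gap at the mouth's +y, 48 mm from its centre, level with the rim's top; the other gap is opposite, at -y. Gaps 20 mm wide: the lugs pass when the bar lies along the mouth's y. Solid stops block turning anticlockwise from the gaps. Axes as the mouth.
- lock_far (a point): Point under the rim at the mouth's +x, 48 mm from its centre and 6 mm below the rim's top: roof of a lock recess 20 mm wide, 90 degrees clockwise (looking into the mouth; a negative turn about its z) from a gap; its twin is at -x. From gap to recess the lip's underside is 10 mm below the rim's top, channel floor 30 mm. A stop ends the turn. Locked: bar along x, underside 13 mm below the rim's top.
- spring (a joint): Travel in m of the spring pad (36 mm disc) in the middle of the mouth: 0 is up, its top 5 mm below the rim's top; 0.016 its stop, 21 mm below. Pushes the cap up with 4.5 N at 0 to 9.3 N at the stop. A cap laid in the gaps rests on it, underside 5 mm below the rim's top; the lugs pass under the lip once the underside is over 17 mm below; 0.008 when locked.
- knob_lid: Bystander: plain round white lid, 80 mm in diameter, 36 mm high with a small round knob and no lugs; on the other side of the filler from the cap. Origin: centre of its underside.
- jar: Bystander: amber glass jam jar, 76 mm in diameter, 105 mm high, at the far left. Origin: centre of its underside.
- spatula: Bystander: spatula, 180 mm long, lying on the counter, handle away from the robot, at the far right. Origin: under its middle.
Mind the look-alikes: they are no part of the job. What is shaped like the part that bears cap_center but purple is not meant.

How it is judged:
By the outcome, as a careful person would: the job done as asked, in the order asked, and still so for the second after the job is handed in, with the robot touching nothing.
It also fails if it takes over 56 s, if anything falls off the work surface, if the arm or the gripper's body presses on something with over 40 N, if the wrist force passes 120 N, or if a joint passes its speed limit or range.

ROBOT

A 7-joint arm with a two-finger parallel gripper is mounted at the origin on the work surface. World frame = base frame: x ahead of the robot, y to its left, z up, the work surface at z = 0. Lengths are in m, angles in rad, forces in N, time in s.
With the tool pointing down it reaches from about 0.425 to 0.925 m from the base axis. Payload 6.8 kg.
Tool frame: the origin (TCP) lies at the centre of the arm's flange, where the gripper is bolted on; the fingertips stand 173 mm ahead of it and the grasp point (between the pads) lies 155 mm ahead of it; z points along the fingers, y is the direction in which the jaws open and shut (so a half turn about z gives the same grasp; the last joint's range is limited). The gripper opens to 85 mm and grips with 20 to 120 N. Pads are 22 mm wide; open, the fingers measure 114 mm over their backs; the gripper's body (76 mm by 85 mm) begins 54 mm behind the grasp point. The pads swing forward as they close: fully open they stand 13 mm farther back than shut.
Start: joints at [1.2, 0.477, 0.022, 1.555, -0.011, 1.109, -0.083], TCP at [0.175, -0.652, 0.405] pointing down, gripper open.
Joint ranges: [-2.96, 2.96], [-0.34, 2.1], [-1.41, 1.46], [0.24, 2.44], [-1.37, 4.51], [0.17, 1.92], [-2.96, 2.96]. Speed limits (rad/s): [2.39, 2.39, 3.14, 3.14, 3.14, 3.14, 3.14].

INTERFACE

Orientations are given as a rotation vector (axis times angle).
In Python, from bench import readout, grab_frame, camera_model, r gives the robot as it stands.
- The arm moves only by the tool apply_moves, never from a script. Its argument "deltas" is a list of rows, each an object with "xyz": the shift along the world's x, y, z in m, a list of three; "turn": the turn about the world's z in rad. In form: [{"xyz": [dx, dy, dz], "turn": turn}, ...]. A call has 1 to 12 rows; each row shifts and turns the commanded pose from where the row before left it; what a row does not reach is not made up. A row lasts 1/12 s, in which the tool goes at most 41.7 mm and 7.16 degrees, less where a joint would pass 70% of its speed; a pose out of reach is approached as far as the arm can. A call with a gripper value outside its range is refused whole. "claw" is the gripper's target within -1 to 1 (shut at 1, half-way at 0, fully open at -1), set as the call begins (left out, the last holds). The fingers move at their own pace and stop on an object; "squeeze" is the grip in N (left out, the last holds). Time passes only in rows, so rows that do not move let the fingers close. It gives the time, the measured TCP pose, the force and the opening at its end, in the units of the state.
- readout.get_obs(): the state, without advancing time (a new reading comes with each control period).
- grab_frame(name): name is "scene" or "top" or "wrist"; returns the picture (384x512x3 uint8, red, green, blue); there is no depth.
- camera_model(name): a dict with "intrinsics" (3x3 intrinsics, pixels), "R" (3x3) and "t" (3): a world point X has camera coordinates R X + t. Camera axes: x right, y down, z forward; pixel columns grow to the right and rows downward; lengths in m; the calibration is good to about 2 mm. A picture is of the moment at which its call begins: read the wrist's pose just before it. camera_model takes no time and is no camera call; for the wrist camera it gives the pose at the moment of the call.
- r.hand_in(): hands the job in, once; it reports no verdict.
The state is a dict: "clock": time; "joints": joint angles; "qvel": joint speeds; "tau": joint torques, N m; "tcp_pos": TCP position; "orientation": TCP orientation; "contact_force": force on the tool from outside, world axes, zero at the start; "moment": the same for the moment, N m; "grip_width": finger opening in m.
Only numpy, scipy, OpenCV 4.12 (cv2) and the standard library are available. Lean on these libraries where they do the work, as an engineer would, in place of code of your own. Each camera call takes 0.05 s, during which the arm holds its last target.

## Working session

There is one attempt and no reset: what is moved stays moved. The work goes in short steps, Python scripts to look and compute and a tool call to move; the robot and the scene stay as the last step left them, time stands still between calls to the robot, and variables do not carry over. Pictures are saved under pics/ and viewed, and the job is handed in when it is done.

Besides the shell and the picture viewer there is one more tool, called after "Emit:" as name(argument=value, ...) on one line, values as JSON. apply_moves: Moves the arm, as the interface text tells. Its arguments: {"type":"object","properties":{"deltas":{"type":"array"},"claw":{"type":"number"},"squeeze":{"type":"number"}},"required":["deltas"]}

```bash
ls; mkdir -p pics
python3 - <<'E'
from bench import readout, grab_frame, camera_model, r
import cv2
print(readout.get_obs())
for n in("scene","top","wrist"):
    m=camera_model(n); print(n,m)
    cv2.imwrite(f"pics/{n}0.png",cv2.cvtColor(grab_frame(n),cv2.COLOR_RGB2BGR))
E
```

```text
pics
{'clock': 0.0, 'joints': array([ 1.19989987,  0.47781357,  0.0223544 ,  1.55644557, -0.01149722,
        1.1092587 , -0.08314104]), 'qvel': array([ 0.00015047, -0.00156628, -0.00015358,  0.00013545,  0.00064988,
       -0.00030988, -0.00021568]), 'tau': array([-1.71943339e-04, -5.96455729e+01,  1.60743535e+00, -2.81191599e+01,
        1.23903563e-02,  9.47852415e-03, -1.88674522e-05]), 'tcp_pos': array([ 0.17528488, -0.65156823,  0.40371915]), 'orientation': array([-3.11277567e+00, -4.11334152e-01,  5.90912015e-04]), 'contact_force': array([ 0.76569844, -0.27314709,  0.71086685]), 'moment': array([-0.00055474,  0.03206987, -0.01259025]), 'grip_width': 0.08519176139902525}
scene {'intrinsics': array([[440.76906274,   0.        , 257.76515892],
       [  0.        , 440.76906274, 194.53400763],
       [  0.        ,   0.        ,   1.        ]]), 'R': array([[ 0.05611359,  0.99836207, -0.01115505],
       [ 0.82248935, -0.05255655, -0.56634714],
       [-0.56600577,  0.02260486, -0.82409131]]), 't': array([-0.01377242, -0.36806446,  1.65170457])}
top {'intrinsics': array([[444.2989826 ,   0.        , 259.45720528],
       [  0.        , 444.2989826 , 192.33951724],
       [  0.        ,   0.        ,   1.        ]]), 'R': array([[ 0.02930345, -0.99940315,  0.01829334],
       [-0.98779791, -0.03175401, -0.15246959],
       [ 0.15295948, -0.01360224, -0.98813885]]), 't': array([-0.03137485,  0.5573063 ,  1.22865143])}
wrist {'intrinsics': array([[303.07123699,   0.        , 255.3514029 ],
       [  0.        , 303.07123699, 190.89706675],
       [  0.        ,   0.        ,   1.        ]]), 'R': array([[ 0.26014416, -0.96556532, -0.00293862],
       [-0.93038698, -0.25147809,  0.26671865],
       [-0.25827327, -0.06665125, -0.96376996]]), 't': array([-0.67549086, -0.03596503,  0.37921783])}
```

View pics/scene0.png

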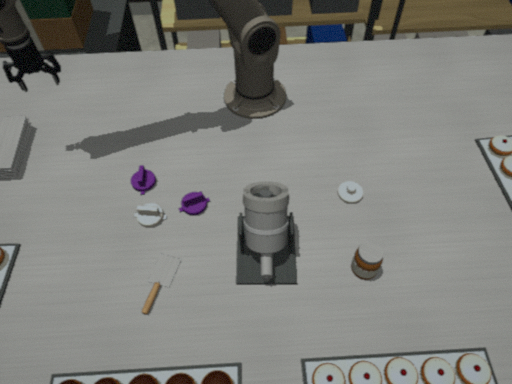

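View pics/top0.png

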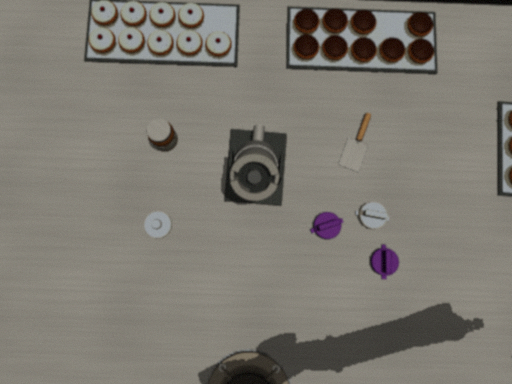

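View pics/wrist0.png

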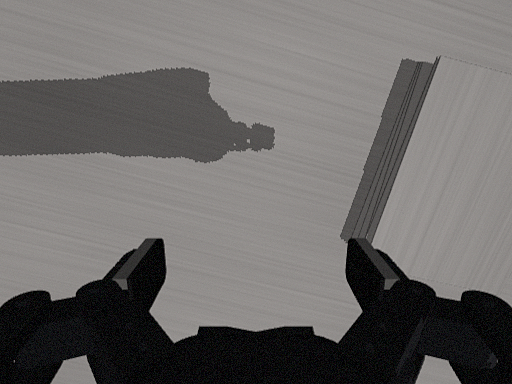

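In the top view the candidates are the white cap with a bar at (373,215), two purple caps at (328,225) and (384,262), and the plain knob lid at (157,224). The white one with bar and lugs at (373,215) fits the description, so I'll check it in an enlarged crop and measure it.

```bash
cat > h.py <<'E'
import numpy as np, cv2
from bench import readout, grab_frame, camera_model, r
def proj(n,X,m=None):
    m=m or camera_model(n); c=np.asarray(X)@m["R"].T+m["t"]; p=c@m["intrinsics"].T; return p[...,:2]/p[...,2:]
def back(n,uv,z,m=None):
    m=m or camera_model(n); d=m["R"].T@np.linalg.inv(m["intrinsics"])@np.array([uv[0],uv[1],1.]); C=-m["R"].T@m["t"]
    return C+d*(z-C[2])/d[2]
def bgr(n): return cv2.cvtColor(grab_frame(n),cv2.COLOR_RGB2BGR)
E
python3 - <<'E'
from h import *
im=cv2.imread("pics/top0.png")
a=cv2.resize(im[180:290,300:410],None,fx=5,fy=5,interpolation=cv2.INTER_CUBIC)
cv2.imwrite("pics/crop1.png",a)
b=cv2.resize(im[120:215,215:300],None,fx=6,fy=6,interpolation=cv2.INTER_CUBIC)
cv2.imwrite("pics/crop2.png",b)
for z in(0.02,): print(back("top",(373,215),z))
print(back("top",(255,177),0.2), back("top",(157,224),0.02))
E
```

```text
[ 0.50558147 -0.34630459  0.02      ]
[5.72407122e-01 2.79025707e-04 2.00000000e-01] [0.46019091 0.27678035 0.02      ]
```

View pics/crop1.png

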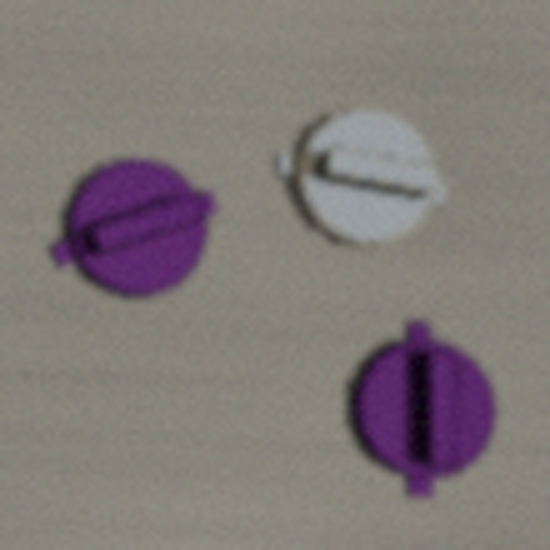

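View pics/crop2.png

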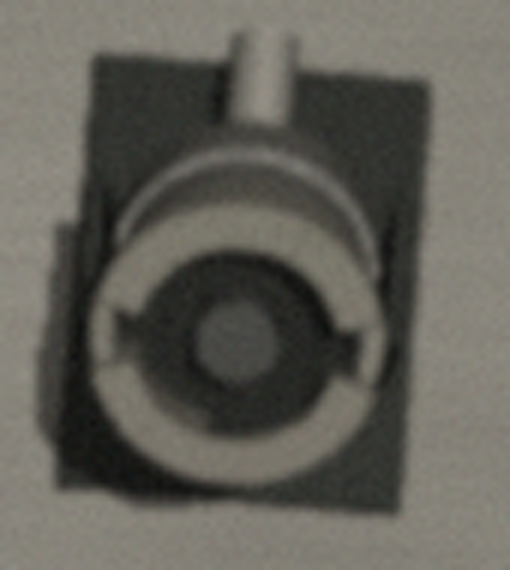

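Run:
```python
from h import *
from scipy.optimize import least_squares
from scipy.spatial.transform import Rotation as Ro
m=camera_model("top")
c=lambda x,y,x0,y0,f:(x0+(x+.5)/f-.5,y0+(y+.5)/f-.5)
a=back("top",c(283,163,300,180,5),.004); b=back("top",c(440,193,300,180,5),.004)
print("lugs",a,b,np.linalg.norm(a-b),(a+b)/2,np.degrees(np.arctan2(a[1]-b[1],a[0]-b[0])))
# disc extents crop ~ x 300..440?, y 110..243
t=np.linspace(0,2*np.pi,200)
def R(yaw): 
    return Ro.from_euler('z',yaw).as_matrix()@np.column_stack([[.8660,0,.5],[0,1,0],[-.5,0,.8660]])
ext=np.array([c(92,0,215,120,6)[0],c(385,0,215,120,6)[0],c(0,203,215,120,6)[1],c(0,487,215,120,6)[1]])
g=np.array([c(122,331,215,120,6),c(348,352,215,120,6)])
def f(p):
    M=R(p[2]);o=np.array([p[0],p[1],.2])
    P=proj("top",o+(.062*np.c_[np.cos(t),np.sin(t),0*t])@M.T,m)
    e=np.array([P[:,0].min(),P[:,0].max(),P[:,1].min(),P[:,1].max()])
    q=proj("top",o+(p[3]*np.array([[0,1,0],[0,-1,0]]))@M.T,m)
    return np.r_[e-ext,(q-g).ravel()]
s=least_squares(f,[.57,0,0,.05]);print(s.x,np.degrees(s.x[2]),s.fun)
o=readout.get_obs();print(Ro.from_rotvec(o["orientation"]).as_matrix())
```

```text
lugs [ 0.51408747 -0.30109979  0.004     ] [ 0.49924952 -0.39369865  0.004     ] 0.09378013379153681 [ 0.5066685  -0.34739922  0.004     ] 80.89637139066927
[ 0.57227238  0.00272955 -0.06292359  0.04761478] -3.605255980216599 [-0.46760236 -0.07754391 -0.15144526 -0.90249878  0.27464847  0.49413666
  0.26981068  0.54770381]
[[ 9.65659053e-01  2.59812212e-01 -4.55980392e-04]
 [ 2.59812593e-01 -9.65658163e-01  1.31510356e-03]
 [-9.86412235e-05 -1.38841110e-03 -9.99999031e-01]]
```

The crop shows the white cap with a bar and two lugs, lugs at crop (283,163) and (440,193), which confirms the target. The other crop shows the rim, with gaps at about crop (122,331) and (348,352). Next I'll hover over the cap.

Emit:
apply_moves(deltas=[{"xyz": [0.0276, 0.0254, 0], "turn": -0.035}, {"xyz": [0.0276, 0.0254, 0], "turn": -0.035}, {"xyz": [0.0276, 0.0254, 0], "turn": -0.035}, {"xyz": [0.0276, 0.0254, 0], "turn": -0.035}, {"xyz": [0.0276, 0.0254, 0], "turn": -0.035}, {"xyz": [0.0276, 0.0254, 0], "turn": -0.035}, {"xyz": [0.0276, 0.0254, 0], "turn": -0.035}, {"xyz": [0.0276, 0.0254, 0], "turn": -0.035}, {"xyz": [0.0276, 0.0254, 0], "turn": -0.035}, {"xyz": [0.0276, 0.0254, 0], "turn": -0.035}, {"xyz": [0.0276, 0.0254, 0], "turn": -0.035}, {"xyz": [0.0276, 0.0254, 0], "turn": -0.034}], claw=-1, squeeze=20)

```text
clock: 1.15
tcp_pos: [0.5076, -0.3456, 0.4046]
orientation: [-3.132, 0.248, 0.001]
contact_force: [0.9, -0.4, -0.2]
grip_width: 0.0857
```

Emit:
apply_moves(deltas=[{"xyz": [0, 0, -0.03], "turn": 0}, {"xyz": [0, 0, -0.03], "turn": 0}, {"xyz": [0, 0, 0], "turn": 0}, {"xyz": [0, 0, 0], "turn": 0}])

```text
clock: 1.48
tcp_pos: [0.5059, -0.3469, 0.3434]
orientation: [-3.13, 0.245, 0.006]
contact_force: [-0.1, -0.5, 0.2]
grip_width: 0.0856
```

Run:
```python
from h import *
from scipy.spatial.transform import Rotation as Ro
o=readout.get_obs();M=Ro.from_rotvec(o["orientation"]).as_matrix();print(o["tcp_pos"],M[:,1],o["contact_force"],o["grip_width"])
m=camera_model("wrist");np.savez("w1.npz",**m)
im=bgr("wrist");cv2.imwrite("pics/w1.png",im)
print("predicted centre",proj("wrist",[.5067,-.3474,.02],m),-m["R"].T@m["t"])
```

```text
[ 0.50585795 -0.34685985  0.34336561] [-0.1557807  -0.98779083 -0.0012818 ] [-0.07266531 -0.53636532  0.2000771 ] 0.08558929124401393
predicted centre [254.46357585 175.49698602] [ 0.57216685 -0.35938566  0.31236699]
```

View pics/w1.png

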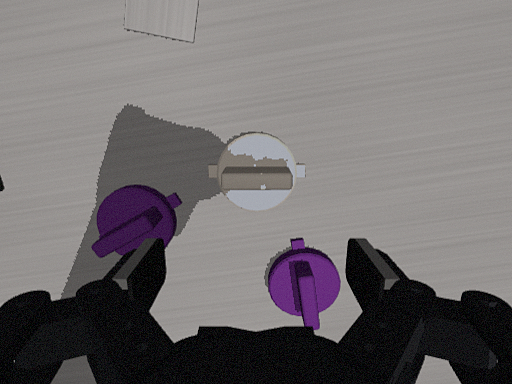

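The wrist view shows the white cap at about (258,171), lugs at (213,171) and (301,171), bar nearly along the image columns axis. The purple caps at (135,220) and (305,282) are close by.

Run:
```python
from h import *
m=dict(np.load("w1.npz"))
a=back("wrist",(213,171.3),.0055,m);b=back("wrist",(301.5,170.7),.0055,m)
print(np.linalg.norm(a-b),(a+b)/2,np.degrees(np.arctan2(a[1]-b[1],a[0]-b[0])))
# bar top ends edges: front edge of bar top
print(back("wrist",(258,171),.02,m))
p=back("wrist",(222,168),.052,m);q=back("wrist",(292,168),.052,m);print(p,q,(p+q)/2,np.linalg.norm(p-q),np.degrees(np.arctan2(p[1]-q[1],p[0]-q[0])))
for e in [(328,225),(384,262)]: print(back("top",e,.02))
im=cv2.imread("pics/w1.png");cv2.imwrite("pics/w1c.png",cv2.resize(im[120:220,200:315],None,fx=6,fy=6,interpolation=cv2.INTER_CUBIC))
```

```text
0.09140344586559411 [ 0.50771085 -0.35036139  0.0055    ] 81.48692512947501
[ 0.51063787 -0.35154594  0.02      ]
[ 0.52488971 -0.32172311  0.052     ] [ 0.5154141  -0.38215792  0.052     ] [ 0.52015191 -0.35194052  0.052     ] 0.061173142204793904 81.0891076529663
[ 0.47246812 -0.21539097  0.02      ]
[ 0.37149694 -0.3765792   0.02      ]
```

View pics/w1c.png

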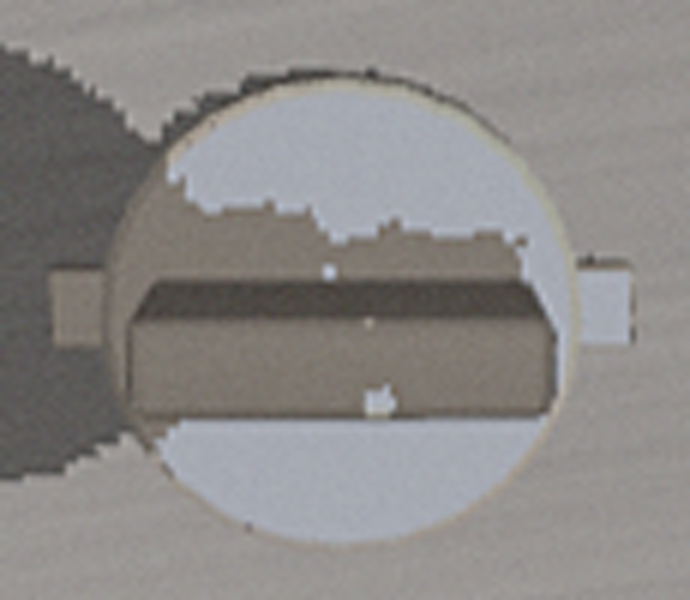

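Run:
```python
from h import *
m=dict(np.load("w1.npz"))
c=lambda x,y:(200+(x+.5)/6-.5,120+(y+.5)/6-.5)
def two(n,p,q,z):
    a=back("wrist",c(*p),z,m);b=back("wrist",c(*q),z,m);print(n,np.linalg.norm(a-b),(a+b)/2,np.degrees(np.arctan2(a[1]-b[1],a[0]-b[0])))
two("lug",(50,306),(634,305),.007)
two("bar",(131,367),(555,367),.052)
two("disc x",(107,300),(577,300),.02)
two("disc y",(340,82),(340,543),.02)
```

```text
lug 0.09998921325364346 [ 0.50864911 -0.34981429  0.007     ] 81.19045768990232
bar 0.062480879066832196 [ 0.50885523 -0.34995595  0.052     ] 81.09589991969217
disc x 0.0769805807332668 [ 0.51225897 -0.35037449  0.02      ] 81.08994255431
disc y 0.0773091800226932 [ 0.50890363 -0.34953154  0.02      ] -8.895958561648499
```

Emit:
apply_moves(deltas=[{"xyz": [0.003, -0.003, -0.035], "turn": 0}, {"xyz": [0, 0, -0.035], "turn": 0}, {"xyz": [0, 0, -0.035], "turn": 0}, {"xyz": [0, 0, -0.025], "turn": 0}, {"xyz": [0, 0, 0], "turn": 0}, {"xyz": [0, 0, 0], "turn": 0}, {"xyz": [0, 0, 0], "turn": 0}])

```text
clock: 2.12
tcp_pos: [0.5106, -0.3512, 0.2175]
orientation: [3.13, -0.246, 0.006]
contact_force: [-0.0, -0.1, 0.6]
grip_width: 0.0855
```

Run:
```python
from h import *
from scipy.spatial.transform import Rotation as Ro
o=readout.get_obs();M=Ro.from_rotvec(o["orientation"]).as_matrix();print(o["tcp_pos"],M[:,1:],o["contact_force"])
cv2.imwrite("pics/w2.png",bgr("wrist"))
```

```text
[ 0.51057531 -0.35119568  0.21750628] [[-0.15642079  0.00355865]
 [-0.98768914 -0.00222934]
 [ 0.00164526 -0.99999118]] [-0.03245871 -0.09322084  0.60650049]
```

View pics/w2.png

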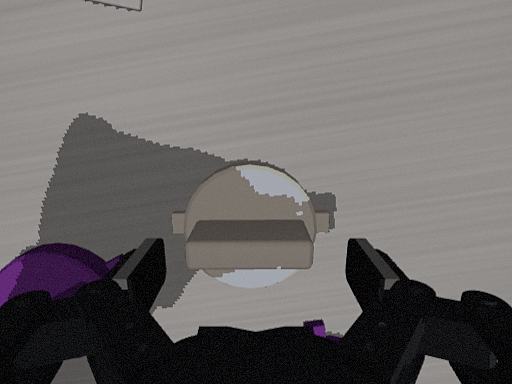

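The bar (187–313, row ~250) sits between the open pads, about 2 mm left of centre. I'll correct, go down and close.

Emit:
apply_moves(deltas=[{"xyz": [-0.002, 0.002, -0.012], "turn": 0}, {"xyz": [0, 0, -0.01], "turn": 0}, {"xyz": [0, 0, 0], "turn": 0}, {"xyz": [0, 0, 0], "turn": 0}])

```text
clock: 2.5
tcp_pos: [0.5072, -0.3477, 0.192]
orientation: [-3.131, 0.245, 0.002]
contact_force: [0.0, -0.6, -0.2]
grip_width: 0.0858
```

Emit:
apply_moves(deltas=[{"xyz": [0, 0, 0], "turn": 0}, {"xyz": [0, 0, 0], "turn": 0}, {"xyz": [0, 0, 0], "turn": 0}, {"xyz": [0, 0, 0], "turn": 0}, {"xyz": [0, 0, 0], "turn": 0}, {"xyz": [0, 0, 0], "turn": 0}], claw=1, squeeze=20)

```text
clock: 3.0
tcp_pos: [0.5078, -0.3481, 0.193]
orientation: [3.132, -0.245, 0.001]
contact_force: [0.2, -0.1, 2.4]
grip_width: 0.0635
```

Run:
```python
from h import *
o=readout.get_obs();print(o["tcp_pos"],o["contact_force"],o["grip_width"])
cv2.imwrite("pics/w3.png",bgr("wrist"))
```

```text
[ 0.50775317 -0.34809914  0.19303874] [ 0.24751307 -0.10308643  2.38028404] 0.06349792498404914
```

View pics/w3.png

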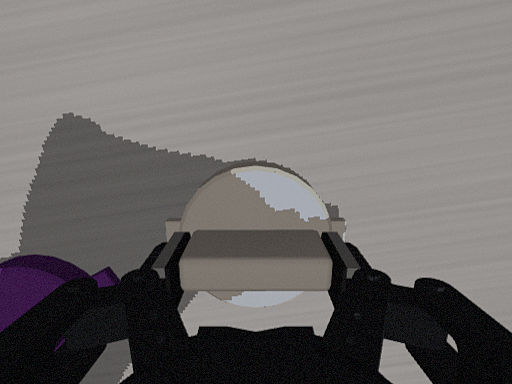

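Grip is firm at 63.5 mm. I'll hold the cap by the bar's ends so it can pivot about that line, lift it, and stop beside the filler for a closer look at the mouth.

Emit:
apply_moves(deltas=[{"xyz": [0, 0, 0.02], "turn": 0}, {"xyz": [0, 0, 0.035], "turn": 0}, {"xyz": [0, 0, 0.035], "turn": 0}, {"xyz": [0, 0, 0.035], "turn": 0}, {"xyz": [0, 0, 0.035], "turn": 0}, {"xyz": [0, 0, 0.035], "turn": 0}, {"xyz": [0, 0, 0.035], "turn": 0}, {"xyz": [0, 0, 0.035], "turn": 0}, {"xyz": [0, 0, 0], "turn": 0}])

```text
clock: 3.8
tcp_pos: [0.5085, -0.3488, 0.4653]
orientation: [3.127, -0.245, 0.016]
contact_force: [1.6, -0.2, -0.9]
grip_width: 0.064
```

Emit:
apply_moves(deltas=[{"xyz": [0.004, 0.035, 0], "turn": 0.015}, {"xyz": [0.004, 0.035, 0], "turn": 0.015}, {"xyz": [0.004, 0.035, 0], "turn": 0.015}, {"xyz": [0.004, 0.035, 0], "turn": 0.015}, {"xyz": [0.003, 0.035, 0], "turn": 0.015}, {"xyz": [0.003, 0.035, 0], "turn": 0.015}, {"xyz": [0, 0, 0], "turn": 0}, {"xyz": [0, 0, 0], "turn": 0}])

```text
clock: 4.47
tcp_pos: [0.5295, -0.1353, 0.4568]
orientation: [-3.139, 0.096, 0.002]
contact_force: [-0.1, -0.6, -2.3]
grip_width: 0.064
```

Run:
```python
from h import *
o=readout.get_obs();print(o["tcp_pos"],o["contact_force"],o["grip_width"])
m=camera_model("wrist");np.savez("w4.npz",**m)
im=bgr("wrist");cv2.imwrite("pics/w4.png",im);cv2.imwrite("pics/s4.png",bgr("scene"))
print(proj("wrist",[.5723,.0027,.2],m))
```

```text
[ 0.52953786 -0.13525004  0.45675916] [-0.08727054 -0.58608877 -2.25062159] 0.06397162653730944
[ 65.81040378 152.1693845 ]
```

View pics/w4.png

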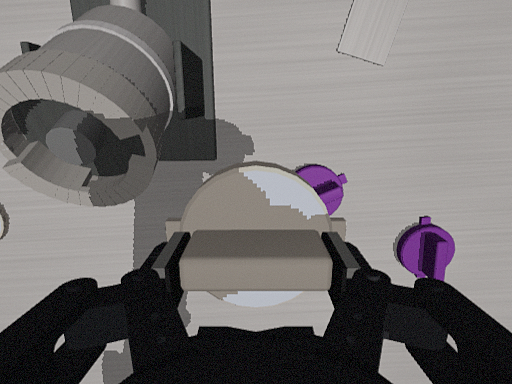

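```bash
cat >> h.py <<'E'
from scipy.spatial.transform import Rotation as Ro
def MR(yaw): 
    return Ro.from_euler('z',yaw).as_matrix()@np.column_stack([[np.sqrt(.75),0,.5],[0,1,0],[-.5,0,np.sqrt(.75)]])
def rimpts(p,rad,n=120,zz=0):
    t=np.linspace(0,2*np.pi,n);return np.array([p[0],p[1],.2])+np.c_[rad*np.cos(t),rad*np.sin(t),0*t+zz]@MR(p[2]).T
def mpt(p,X): return np.array([p[0],p[1],.2])+np.asarray(X,float)@MR(p[2]).T
def overlay(im,m,p,f,x0,y0):
    def d(P,c):
        q=((proj("",P,m)-[x0,y0]+.5)*f*8).astype(np.int32);cv2.polylines(im,[q],False,c,1,cv2.LINE_AA,3)
    d(rimpts(p,.062),(0,0,255));d(rimpts(p,.043),(0,255,0))
    for s in(1,-1):
        for y in(-.01,.01): d(mpt(p,[[y,s*.043,0],[y,s*.053,0]]),(255,0,0))
E
python3 - <<'E'
from h import *
m=dict(np.load("w4.npz"))
im=cv2.imread("pics/w4.png")[0:220,0:200];a=cv2.resize(im,None,fx=3.5,fy=2.7 and 3.5*0+2.7,interpolation=cv2.INTER_CUBIC)
a=cv2.resize(im,None,fx=2.7,fy=2.7,interpolation=cv2.INTER_CUBIC);b=a.copy()
overlay(b,m,[.5723,.0027,-.063],2.7,0,0)
cv2.imwrite("pics/w4o.png",b);cv2.imwrite("pics/w4p.png",a)
E
```

```text
(no output)
```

View pics/w4o.png

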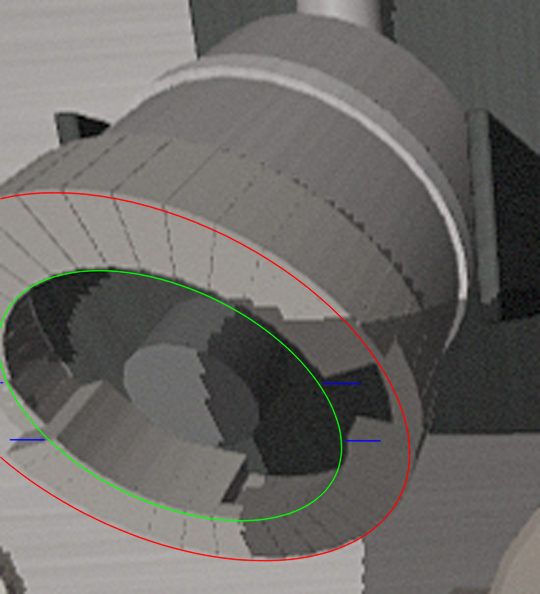

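View pics/w4p.png

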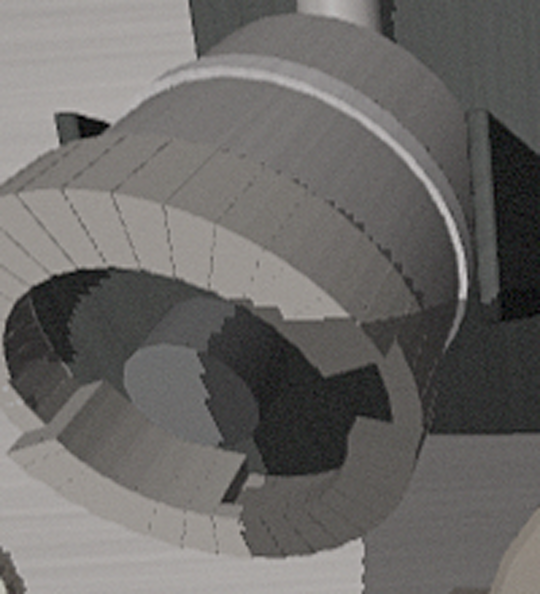

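Run:
```python
from h import *
from scipy.optimize import least_squares
m=dict(np.load("w4.npz"))
out=np.array([(65,190),(165,207),(214,230),(350,317),(390,533),(300,556),(245,555),(185,545),(150,530)])/2.7-.5+.5/2.7
corn=np.array([(380,365),(392,420)])/2.7-.5+.5/2.7
left=np.array([(10,452),])/2.7-.5+.5/2.7
def f(p,fz=True):
    P=proj("",rimpts(p,.062,720),m)
    d=[]
    for q in out:
        k=np.argmin(np.hypot(*(P-q).T));
        n=P[k]-proj("",rimpts(p,.061,720),m)[k];n/=np.linalg.norm(n);d.append((q-P[k])@n)
    r=p[3]
    c=proj("",mpt(p,[[.01,-r,0],[-.01,-r,0]]),m)-corn
    l=proj("",mpt(p,[[-.01,r,0]]),m)-left
    return np.r_[d,c.ravel(),l.ravel()]
s=least_squares(f,[.572,.003,-.06,.054],diff_step=1e-4);print(s.x,np.degrees(s.x[2]));print(s.fun.round(1))
a=cv2.imread("pics/w4p.png");overlay(a,m,s.x,2.7,0,0);cv2.imwrite("pics/w4q.png",a)
# scene cam check overlay
a=cv2.resize(cv2.imread("pics/s4.png")[165:300,220:320],None,fx=4,fy=4,interpolation=cv2.INTER_CUBIC)
ms=camera_model("scene");overlay(a,ms,s.x,4,220,165);
t=cv2.resize(cv2.imread("pics/top0.png")[120:215,215:300],None,fx=5,fy=5,interpolation=cv2.INTER_CUBIC)
overlay(t,camera_model("top"),s.x,5,215,120)
H=max(a.shape[0],t.shape[0],594);q=cv2.imread("pics/w4q.png")
pad=lambda i:cv2.copyMakeBorder(i,0,H-i.shape[0],0,0,cv2.BORDER_CONSTANT)
b=np.hstack([pad(i) for i in(q,a,t)]);cv2.imwrite("pics/cmp.png",cv2.resize(b,None,fx=.57,fy=.57))
b=np.hstack([pad(a),pad(t)]);print(b.shape);cv2.imwrite("pics/cmp2.png",cv2.resize(b,(800,int(b.shape[0]*800/b.shape[1]))) if b.shape[1]>800 else b)
```

```text
[5.72494486e-01 2.48609009e-04 9.08945741e-04 5.60485912e-02] 0.052078754765975795
[-0.1 -1.  -3.  -1.9  4.3 -0.3 -1.2 -1.7 -3.5 -1.6  1.1  2.5  2.3  0.6
 -0.8]
(594, 825, 3)
```

View pics/w4q.png

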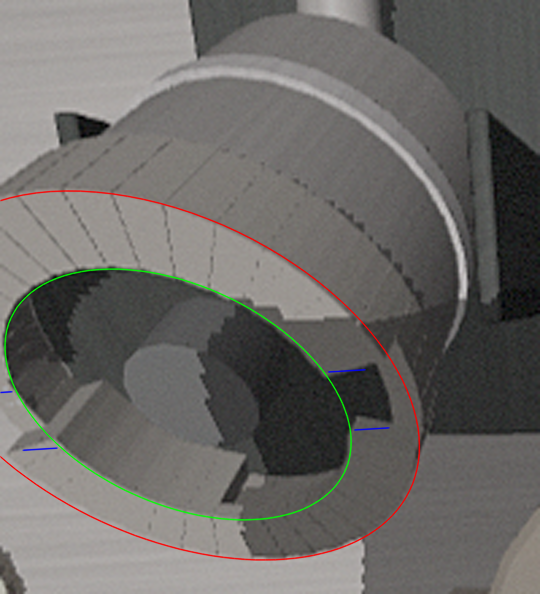

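View pics/cmp2.png

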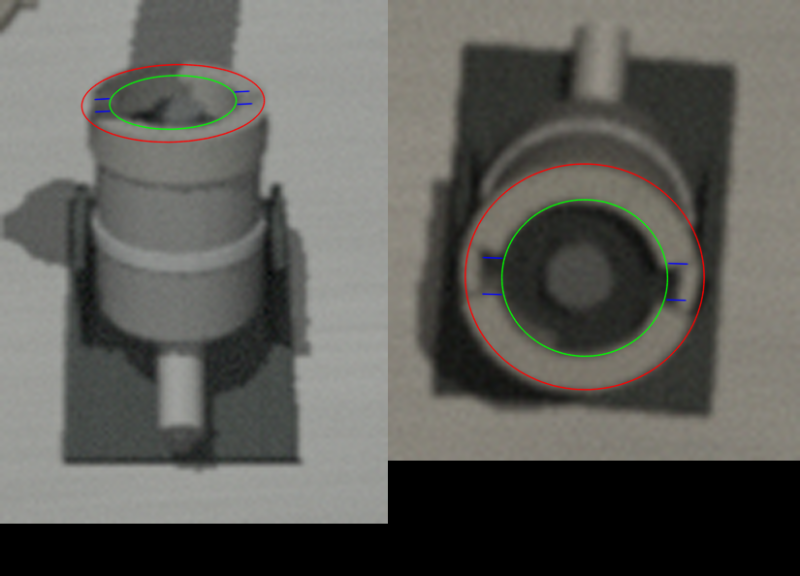

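Run:
```python
from h import *
m=dict(np.load("w4.npz"));T=np.array([.52954,-.13525,.45676])
for uv in [(180,253),(331,253),(180,291),(331,291)]: print((back("",uv,T[2]-.141,m)-T)*1e3)
print("lugs");
for uv in [(166,227),(346,227)]: print((back("",uv,T[2]-.193+.006,m)-T)*1e3)
```

```text
[  12.46843961   27.66717829 -141.        ]
[   8.88051981  -32.66022859 -141.        ]
[  -4.83120648   29.88028065 -141.        ]
[  -8.53543352  -32.77092442 -141.        ]
lugs
[   5.88729933   47.5005302  -187.        ]
[-4.77708905e-02 -5.19165037e+01 -1.87000000e+02]
```

Emit:
apply_moves(deltas=[{"xyz": [0.012, 0.0275, 0], "turn": 0.002}, {"xyz": [0.012, 0.0275, 0], "turn": 0.002}, {"xyz": [0.012, 0.0275, 0], "turn": 0.002}, {"xyz": [0.012, 0.0275, 0], "turn": 0.002}, {"xyz": [0.011, 0.027, 0], "turn": 0.002}, {"xyz": [0, 0, 0], "turn": 0}, {"xyz": [0, 0, -0.01], "turn": 0}, {"xyz": [0, 0, 0], "turn": 0}, {"xyz": [0, 0, 0], "turn": 0}])

```text
clock: 5.32
tcp_pos: [0.5881, -0.0035, 0.4462]
orientation: [3.139, -0.094, -0.004]
contact_force: [0.3, -1.0, -3.1]
grip_width: 0.0635
```

Run:
```python
from h import *
o=readout.get_obs();M=Ro.from_rotvec(o["orientation"]).as_matrix();print(o["tcp_pos"],M[:,1],o["contact_force"],o["grip_width"])
a=bgr("wrist");cv2.imwrite("pics/w5.png",np.hstack([cv2.resize(a,(400,300)),cv2.resize(bgr("scene")[100:260,180:350],(320,300))]))
```

```text
[ 0.58807003 -0.0034842   0.44620285] [-0.0596083  -0.99822073  0.00149109] [ 0.2931409  -0.96442424 -3.10851826] 0.06352343039822561
```

View pics/w5.png

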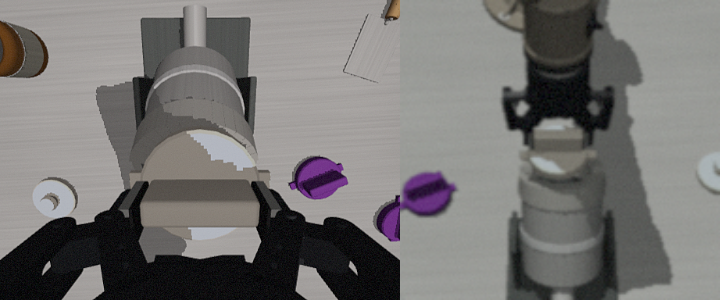

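Emit:
apply_moves(deltas=[{"xyz": [0, 0.005, -0.01], "turn": 0}, {"xyz": [0, 0, -0.008], "turn": 0}, {"xyz": [0, 0, 0], "turn": 0}, {"xyz": [0, 0, -0.004], "turn": 0}, {"xyz": [-0.003, 0, -0.0035], "turn": 0}, {"xyz": [-0.003, 0, -0.0035], "turn": 0}, {"xyz": [-0.003, 0, -0.004], "turn": 0}, {"xyz": [0, 0, 0], "turn": 0}])

```text
clock: 6.08
tcp_pos: [0.5792, 0.0041, 0.4153]
orientation: [-3.14, 0.088, -0.002]
contact_force: [-2.3, 0.4, 1.4]
grip_width: 0.0637
```

Run:
```python
from h import *
o=readout.get_obs();M=Ro.from_rotvec(o["orientation"]).as_matrix();print(o["tcp_pos"],o["contact_force"],o["moment"],o["grip_width"])
a=bgr("wrist");cv2.imwrite("pics/w6.png",np.hstack([cv2.resize(a,(400,300)),cv2.resize(bgr("scene")[120:220,210:310],(300,300))]))
```

```text
[0.57915406 0.00414586 0.41533697] [-2.26634327  0.43715628  1.3826406 ] [0.06486987 0.27269718 0.03401931] 0.06373414229169846
```

View pics/w6.png

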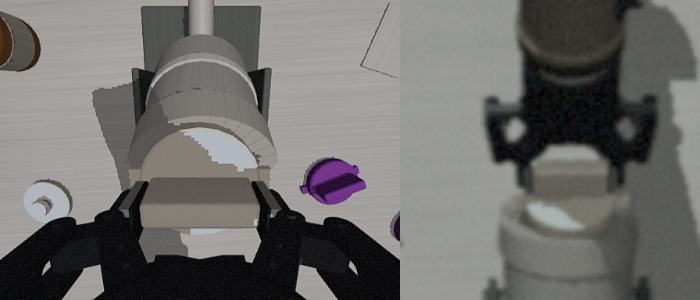

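Emit:
apply_moves(deltas=[{"xyz": [-0.002, -0.001, -0.004], "turn": 0}, {"xyz": [-0.002, 0, -0.004], "turn": 0}, {"xyz": [-0.002, 0, -0.004], "turn": 0}, {"xyz": [-0.001, 0, -0.004], "turn": 0}, {"xyz": [0, 0, 0], "turn": 0}, {"xyz": [0, 0, 0], "turn": 0}])

```text
clock: 6.68
tcp_pos: [0.5718, 0.0041, 0.3988]
orientation: [-3.139, 0.086, 0.003]
contact_force: [-6.3, 2.5, 4.5]
grip_width: 0.0635
```

Run:
```python
from h import *
o=readout.get_obs();M=Ro.from_rotvec(o["orientation"]).as_matrix();print(o["tcp_pos"],o["contact_force"],o["moment"],o["grip_width"])
a=bgr("wrist");cv2.imwrite("pics/w7.png",np.hstack([cv2.resize(a,(400,300)),cv2.resize(bgr("scene")[120:220,210:310],(300,300))]))
```

```text
[0.57179769 0.00413456 0.39880208] [-6.25942726  2.50758265  4.45756871] [0.54624293 0.99055669 0.067356  ] 0.06349354164013425
```

View pics/w7.png

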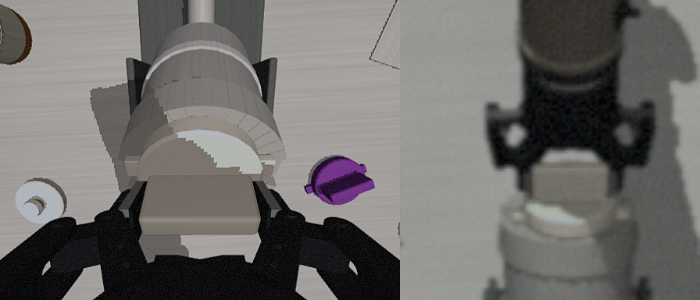

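The wrench fits face contact (force along the rim's normal). Now I'll slide the cap down the slope to the mouth's centre.

Emit:
apply_moves(deltas=[{"xyz": [-0.004, 0, -0.0022], "turn": 0}, {"xyz": [-0.004, 0, -0.0022], "turn": 0}, {"xyz": [-0.004, 0, -0.0022], "turn": 0}, {"xyz": [-0.004, 0, -0.0022], "turn": 0}, {"xyz": [-0.004, 0, -0.0022], "turn": 0}, {"xyz": [-0.003, 0, -0.0016], "turn": 0}, {"xyz": [0, 0, 0], "turn": 0}, {"xyz": [0, 0, 0], "turn": 0}])

```text
clock: 7.45
tcp_pos: [0.5493, 0.0028, 0.3857]
orientation: [3.14, -0.088, -0.001]
contact_force: [-0.7, 0.7, -2.8]
grip_width: 0.0638
```

Run:
```python
from h import *
o=readout.get_obs();M=Ro.from_rotvec(o["orientation"]).as_matrix();print(o["tcp_pos"],M[:,1],o["contact_force"],o["moment"],o["grip_width"])
a=bgr("wrist");cv2.imwrite("pics/w8.png",np.hstack([cv2.resize(a,(400,300)),cv2.resize(bgr("scene")[140:220,220:300],(400,400),interpolation=cv2.INTER_CUBIC)[:300]]))
```

```text
[0.54928429 0.00284589 0.38569636] [-5.62245880e-02 -9.98418122e-01  2.20692568e-04] [-0.70489763  0.68559943 -2.8473983 ] [-0.01687313 -0.01189313 -0.06209579] 0.06376374798223061
```

View pics/w8.png

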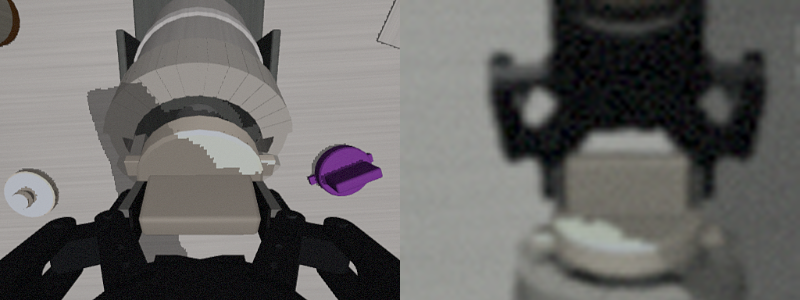

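```bash
cat >> h.py <<'E'
def capmodel(T,yaw,phi,dx=0.0,piv=.149,h=.044):
    """cap pose in grip: returns fn cap-frame(x uphill,y,z from underside)->world"""
    A=Ro.from_euler('z',yaw).as_matrix();B=np.column_stack([[np.cos(phi),0,np.sin(phi)],[0,1,0],[-np.sin(phi),0,np.cos(phi)]])
    P=np.asarray(T)+A@np.array([dx,0,-piv])
    return lambda X:P+(np.asarray(X,float)-[0,0,h])@(A@B).T
def capov(im,m,F,f,x0,y0,col=(0,255,255)):
    t=np.linspace(0,2*np.pi,80)
    def d(P):
        q=((proj("",F(P),m)-[x0,y0]+.5)*f*8).astype(np.int32);cv2.polylines(im,[q],False,col,1,cv2.LINE_AA,3)
    for z in(0,.02): d(np.c_[.04*np.cos(t),.04*np.sin(t),0*t+z])
    b=[[.008,.032],[.008,-.032],[-.008,-.032],[-.008,.032],[.008,.032]]
    for z in(.02,.052): d([[*q,z] for q in b])
    for s in(1,-1): d([[.007,s*.04,.007],[.007,s*.05,.007],[-.007,s*.05,.007],[-.007,s*.04,.007]])
E
python3 - <<'E'
from h import *
o=readout.get_obs();m=camera_model("wrist");np.savez("w9.npz",**m);im=bgr("wrist");cv2.imwrite("pics/w9.png",im)
T=o["tcp_pos"];print(T)
for ph in(20,30):
    a=cv2.resize(im[90:310,110:400],None,fx=2.7,fy=2.7,interpolation=cv2.INTER_CUBIC)
    overlay(a,m,[.5723,.0027,-.056],2.7,110,90)
    capov(a,m,capmodel(T,-.056,np.radians(ph),.0015),2.7,110,90)
    cv2.imwrite(f"pics/w9_{ph}.png",a)
E
```

```text
[0.54969507 0.00289295 0.38609491]
```

View pics/w9_30.png

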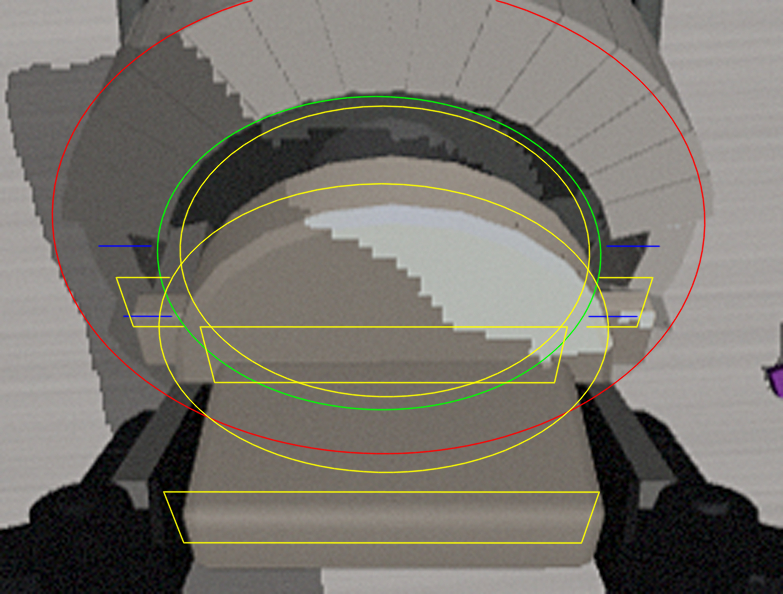

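View pics/w9_20.png

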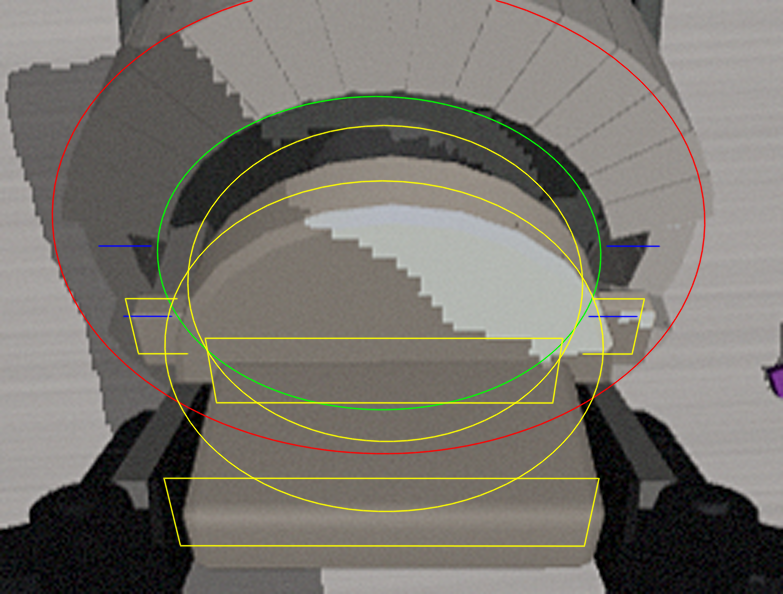

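Run:
```python
from h import *
from scipy.optimize import least_squares
m=dict(np.load("w9.npz"));T=np.array([.5497,.0029,.3861])
obs=[([.04,0,0],157),([.04,0,.02],206),([.008,0,.02],362),([-.008,0,.052],566),([.007,.045,.007],295)]
X=np.array([o[0] for o in obs]);v=np.array([o[1] for o in obs])/2.7+90-.5
def f(p,full=True):
    F=capmodel(T,-.056,p[0],p[1],.149,p[2]);return (proj("",F(X),m)[:,1]-v)
s=least_squares(f,[.4,0,.044],x_scale=[.1,.001,.001]);print(np.degrees(s.x[0]),s.x[1:],s.fun)
F=capmodel(T,-.056,s.x[0],s.x[1],.149,s.x[2])
im=cv2.imread("pics/w9.png");a=cv2.resize(im[90:310,110:400],None,fx=2.7,fy=2.7,interpolation=cv2.INTER_CUBIC)
overlay(a,m,[.5723,.0027,-.056],2.7,110,90);capov(a,m,F,2.7,110,90);cv2.imwrite("pics/w9f.png",a)
p=[.5723,.0027,-.056]
print("cap pts in mouth mm",((F([[0,0,0],[.04,0,0],[-.04,0,0]])-[p[0],p[1],.2])@MR(p[2])*1e3).round(1))
```

```text
24.88530337757456 [-0.00551615  0.04741725] [-4.24752056  2.53658444 -2.56066488 -1.16643316  5.68990743]
cap pts in mouth mm [[-10.   -1.1  -1.1]
 [ 29.8  -1.1  -4.6]
 [-49.8  -1.1   2.5]]
```

View pics/w9f.png

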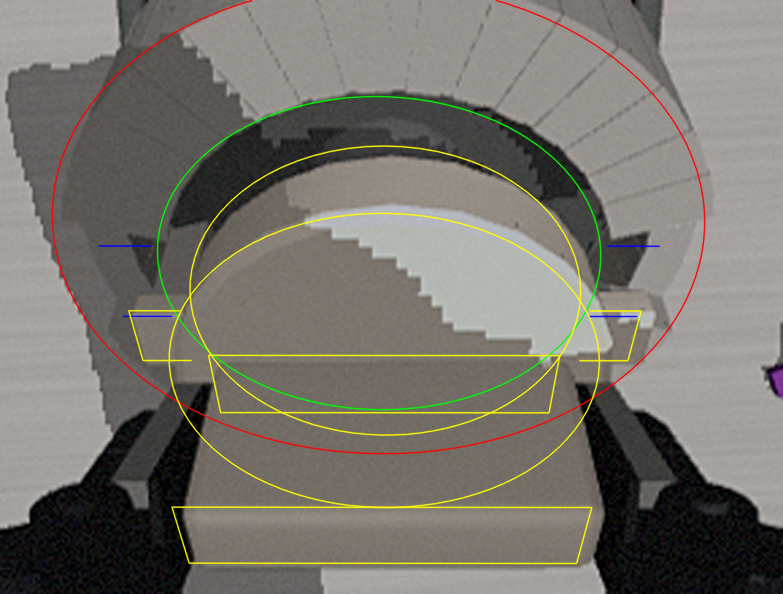

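Run:
```python
from h import *
im=cv2.imread("pics/w9.png");a=cv2.resize(im[140:240,150:370],None,fx=3.6,fy=5,interpolation=cv2.INTER_CUBIC)
a=cv2.convertScaleAbs(a,alpha=1.5,beta=10);cv2.imwrite("pics/w9z.png",a)
```

```text
(no output)
```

View pics/w9z.png

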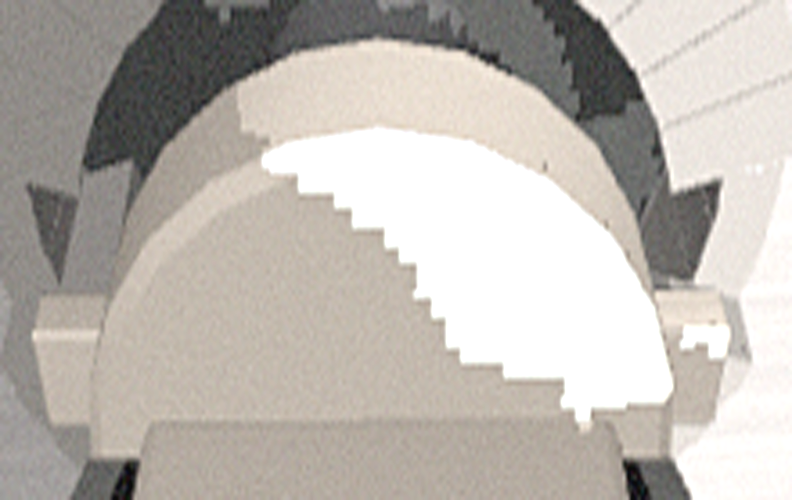

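Run:
```python
from h import *
m=dict(np.load("w9.npz"));T=np.array([.5497,.0029,.3861])
ob=np.array([[7,50,0],[7,50,7],[-7,50,7],[7,-50,0],[7,-50,7],[-7,-50,7],[40,0,0],[40,0,20],[8,32,20],[8,-32,20]],float)/1e3
px=np.array([[40,295],[35,332],[47,423],[724,292],[727,325],[715,420],[380,38],[380,127],[150,420],[618,420]],float)
uv=np.c_[150+(px[:,0]+.5)/3.6-.5,140+(px[:,1]+.5)/5-.5]
ok,rv,tv=cv2.solvePnP(ob,uv,m["intrinsics"],None)
q,_=cv2.projectPoints(ob,rv,tv,m["intrinsics"],None);print((q[:,0]-uv).round(1).tolist())
Rc=cv2.Rodrigues(rv)[0];Rw=m["R"].T@Rc;tw=m["R"].T@(tv[:,0]-m["t"])
p=[.5723,.0027,-.056]
print("foot world",tw,"TCP-rel",(tw-T)*1e3);print(Rw.round(3))
print("tilt",np.degrees(np.arccos(Rw[2,2])),"yaw",np.degrees(np.arctan2(Rw[1,0],Rw[0,0])))
print("foot in mouth mm",((tw-[p[0],p[1],.2])@MR(p[2])*1e3).round(1))
# mouth gap corners visible seen in same picture: bottoms far gap corners
g=np.array([[28,185],[62,285],[720,183],[692,283]],float);gu=np.c_[150+(g[:,0]+.5)/3.6-.5,140+(g[:,1]+.5)/5-.5]
print(gu); print(proj("",mpt(p,[[.01,.055,0],[.01,.043,0],[.01,-.055,0],[.01,-.043,0]]),m))
```

```text
[[1.5, -0.6], [-0.4, 0.7], [1.5, 1.7], [-1.7, -0.9], [0.7, 1.2], [-0.9, 1.5], [0.2, -3.9], [0.3, 2.5], [-2.0, -0.7], [0.9, -1.3]]
foot world [5.63762897e-01 1.22255999e-04 1.97235447e-01] TCP-rel [  14.06289729   -2.777744   -188.86455271]
[[ 0.918  0.051 -0.392]
 [-0.048  0.999  0.018]
 [ 0.393  0.002  0.92 ]]
tilt 23.11899178055688 yaw -3.0066935655240794
foot in mouth mm [-8.6 -3.1  1.8]
[[157.41666667 176.6       ]
 [166.86111111 196.6       ]
 [349.63888889 176.2       ]
 [341.86111111 196.2       ]]
[[141.87967076 180.43656425]
 [165.38827285 180.44567806]
 [357.55995889 180.52017915]
 [334.0110284  180.5110497 ]]
```

The PnP fit puts the cap tilted about 23–25° and 9 mm short (downhill) of the mouth's centre. I'll shift it uphill 9 mm and slightly left, then press along the axis.

Emit:
apply_moves(deltas=[{"xyz": [0.004, 0.001, 0.0025], "turn": 0}, {"xyz": [0.004, 0, 0.0022], "turn": 0}, {"xyz": [0, 0, 0], "turn": 0}, {"xyz": [0, 0, 0], "turn": 0}])

```text
clock: 7.93
tcp_pos: [0.5581, 0.004, 0.3911]
orientation: [-3.14, 0.088, -0.001]
contact_force: [-0.1, -0.3, -2.6]
grip_width: 0.0635
```

Emit:
apply_moves(deltas=[{"xyz": [0.001, 0, -0.0017], "turn": 0}, {"xyz": [0.001, 0, -0.0017], "turn": 0}, {"xyz": [0.001, 0, -0.0017], "turn": 0}, {"xyz": [0, 0, 0], "turn": 0}, {"xyz": [0, 0, 0], "turn": 0}])

```text
clock: 8.35
tcp_pos: [0.5605, 0.0039, 0.3854]
orientation: [3.14, -0.088, -0.001]
contact_force: [0.0, 0.1, -3.4]
grip_width: 0.0637
```

Run:
```python
from h import *
o=readout.get_obs();M=Ro.from_rotvec(o["orientation"]).as_matrix();print(o["tcp_pos"],o["contact_force"],o["moment"],o["grip_width"])
m=camera_model("wrist");np.savez("w10.npz",**m);im=bgr("wrist");cv2.imwrite("pics/w10.png",im)
a=cv2.resize(im[140:240,150:370],None,fx=3.6,fy=5,interpolation=cv2.INTER_CUBIC)
a=cv2.convertScaleAbs(a,alpha=1.5,beta=10);cv2.imwrite("pics/w10z.png",a)
```

```text
[0.56051609 0.00392089 0.38542579] [ 0.00451011  0.14624705 -3.44057081] [-0.03782978  0.05375845  0.02865069] 0.06367635661401311
```

View pics/w10z.png

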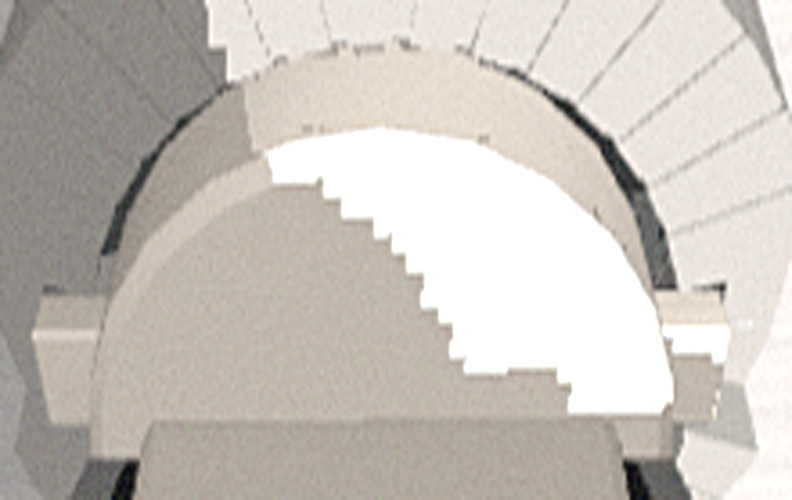

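Emit:
apply_moves(deltas=[{"xyz": [0.001, 0, -0.0017], "turn": 0}, {"xyz": [0.001, 0, -0.0017], "turn": 0}, {"xyz": [0.001, 0, -0.0017], "turn": 0}, {"xyz": [0, 0, 0], "turn": 0}, {"xyz": [0, 0, 0], "turn": 0}])

```text
clock: 8.82
tcp_pos: [0.5635, 0.0039, 0.3807]
orientation: [3.14, -0.088, -0.0]
contact_force: [-2.9, -0.3, 2.0]
grip_width: 0.0637
```

```bash
cat > look.py <<'E'
from h import *
import sys
n=sys.argv[1]
o=readout.get_obs();M=Ro.from_rotvec(o["orientation"]).as_matrix();print(o["clock"],o["tcp_pos"].round(4),"yaw y",np.degrees(np.arctan2(-M[1,1],-M[0,1])).round(2),o["contact_force"].round(1),o["moment"].round(2),o["grip_width"].round(4))
m=camera_model("wrist");np.savez(n+".npz",**m);im=bgr("wrist");cv2.imwrite(f"pics/{n}.png",im)
a=cv2.resize(im[100:300,120:400],None,fx=2.8,fy=2.8,interpolation=cv2.INTER_CUBIC)
a=cv2.convertScaleAbs(a,alpha=1.5,beta=10);cv2.imwrite(f"pics/{n}z.png",a)
E
python3 look.py w11
```

```text
Traceback (most recent call last):
  File "look.py", line 4, in <module>
    o=readout.get_obs();M=Ro.from_rotvec(o["orientation"]).as_matrix();print(o["clock"],o["tcp_pos"].round(4),"yaw y",np.degrees(np.arctan2(-M[1,1],-M[0,1])).round(2),o["contact_force"].round(1),o["moment"].round(2),o["grip_width"].round(4))
                                                                                                                                                                                                                        ^^^^^^^^^^^^^^^^^^^^^
AttributeError: 'float' object has no attribute 'round'
```

```bash
sed -i 's/o\["grip_width"\].round(4)/round(o["grip_width"],4)/' look.py; python3 look.py w11
```

```text
8.8167 [0.5635 0.0039 0.3807] yaw y 86.77 [-2.9 -0.3  2. ] [-0.14  0.57 -0.03] 0.0637
```

View pics/w11z.png

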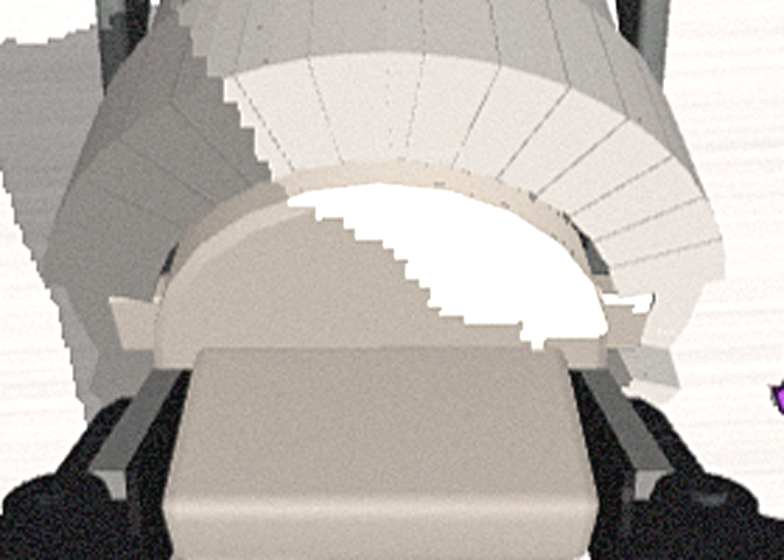

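Emit:
apply_moves(deltas=[{"xyz": [0.001, 0, -0.0017], "turn": 0}, {"xyz": [0.0005, 0, -0.0017], "turn": 0}, {"xyz": [0.0005, 0, -0.0017], "turn": 0}, {"xyz": [0, 0, 0], "turn": 0}, {"xyz": [0, 0, 0], "turn": 0}])

```text
clock: 9.28
tcp_pos: [0.5659, 0.0038, 0.3757]
orientation: [3.14, -0.089, 0.002]
contact_force: [-2.0, -0.4, 1.5]
grip_width: 0.064
```

```bash
python3 look.py w12
```

```text
9.2833 [0.5659 0.0038 0.3757] yaw y 86.77 [-2.  -0.4  1.5] [-0.37  0.23 -0.04] 0.064
```

View pics/w12z.png

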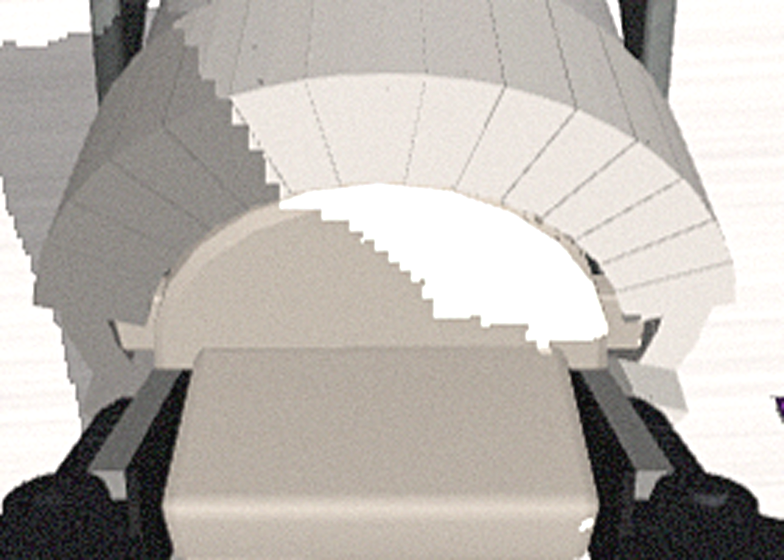

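Emit:
apply_moves(deltas=[{"xyz": [-0.002, 0, 0], "turn": 0}, {"xyz": [-0.002, 0, 0], "turn": 0}, {"xyz": [-0.002, 0, 0], "turn": 0}, {"xyz": [0, 0, 0], "turn": 0}, {"xyz": [0, 0, 0], "turn": 0}])

```text
clock: 9.75
tcp_pos: [0.56, 0.0044, 0.3761]
orientation: [-3.14, 0.088, -0.003]
contact_force: [0.9, 1.0, 5.3]
grip_width: 0.0634
```

```bash
python3 look.py w13
```

```text
9.75 [0.56   0.0044 0.3761] yaw y 86.8 [0.9 1.  5.3] [ 0.05 -0.39  0.04] 0.0634
```

View pics/w13z.png

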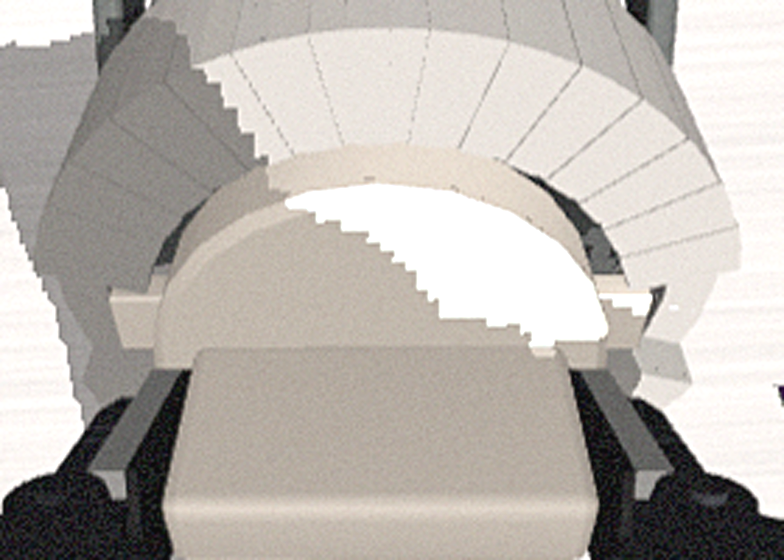

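The cap moved with the hand without pivoting, so its tilt is still a few degrees short. I'll lift it out and press it flat on the upper rim again, more firmly.

Emit:
apply_moves(deltas=[{"xyz": [-0.005, 0, 0.009], "turn": 0}, {"xyz": [-0.005, 0, 0.009], "turn": 0}, {"xyz": [0.004, 0, 0.003], "turn": 0}, {"xyz": [0.007, 0, 0.005], "turn": 0}, {"xyz": [0.007, 0, 0.004], "turn": 0}, {"xyz": [0, 0, 0], "turn": 0}, {"xyz": [0, 0, -0.004], "turn": 0}, {"xyz": [0, 0, 0], "turn": 0}])

```text
clock: 10.47
tcp_pos: [0.5673, 0.0039, 0.4002]
orientation: [3.14, -0.088, -0.004]
contact_force: [0.0, 0.5, -4.1]
grip_width: 0.0634
```

Emit:
apply_moves(deltas=[{"xyz": [0.001, 0, -0.003], "turn": 0}, {"xyz": [0, 0, -0.003], "turn": 0}, {"xyz": [0, 0, -0.003], "turn": 0}, {"xyz": [0, 0, 0], "turn": 0}])

```text
clock: 10.8
tcp_pos: [0.5678, 0.0041, 0.3923]
orientation: [3.14, -0.088, -0.004]
contact_force: [-4.7, -0.1, 1.7]
grip_width: 0.0633
```

```bash
python3 look.py w14
```

```text
10.8 [0.5678 0.0041 0.3923] yaw y 86.8 [-4.7 -0.1  1.7] [0.04 0.86 0.03] 0.0633
```

View pics/w14z.png

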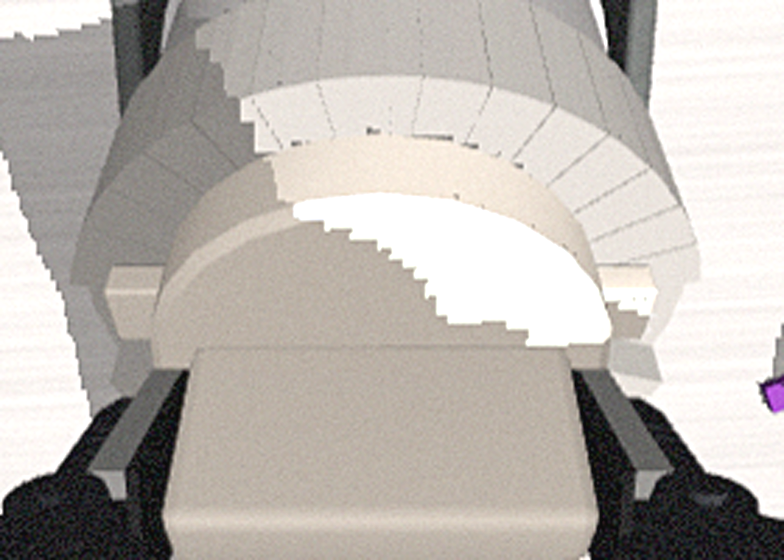

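Emit:
apply_moves(deltas=[{"xyz": [-0.001, 0, -0.003], "turn": 0}, {"xyz": [-0.001, 0, -0.003], "turn": 0}, {"xyz": [-0.001, 0, -0.002], "turn": 0}, {"xyz": [0, 0, 0], "turn": 0}])

```text
clock: 11.18
tcp_pos: [0.5662, 0.0041, 0.3908]
orientation: [3.14, -0.089, 0.01]
contact_force: [-15.9, -1.5, 39.3]
grip_width: 0.0637
```

```bash
python3 look.py w15
```

```text
11.1833 [0.5662 0.0041 0.3908] yaw y 86.76 [-15.9  -1.5  39.3] [-0.31  2.91  0.11] 0.0637
```

View pics/w15z.png

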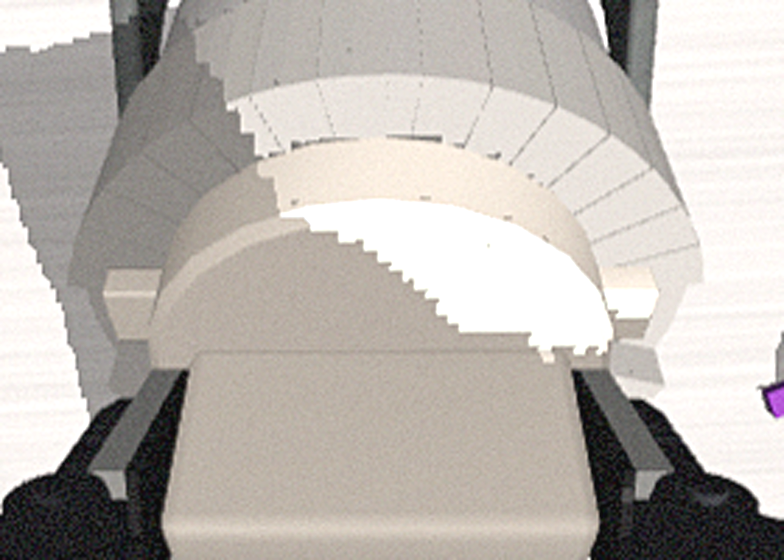

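Emit:
apply_moves(deltas=[{"xyz": [0, 0, 0.006], "turn": 0}, {"xyz": [-0.004, 0, 0.008], "turn": 0}, {"xyz": [-0.004, 0, 0.002], "turn": 0}, {"xyz": [0, 0, 0], "turn": 0}, {"xyz": [0, 0, 0], "turn": 0}])

```text
clock: 11.65
tcp_pos: [0.5571, 0.0039, 0.3998]
orientation: [3.14, -0.088, -0.002]
contact_force: [-0.2, 0.7, -2.8]
grip_width: 0.064
```

```bash
python3 look.py w16
python3 - <<'E'
from h import *
im=cv2.imread("pics/w16.png");a=cv2.resize(im[140:240,150:370],None,fx=3.6,fy=5,interpolation=cv2.INTER_CUBIC)
cv2.imwrite("pics/w16y.png",cv2.convertScaleAbs(a,alpha=1.3,beta=5))
E
```

```text
11.65 [0.5571 0.0039 0.3998] yaw y 86.78 [-0.2  0.7 -2.8] [-0.04  0.03  0.03] 0.064
```

View pics/w16y.png

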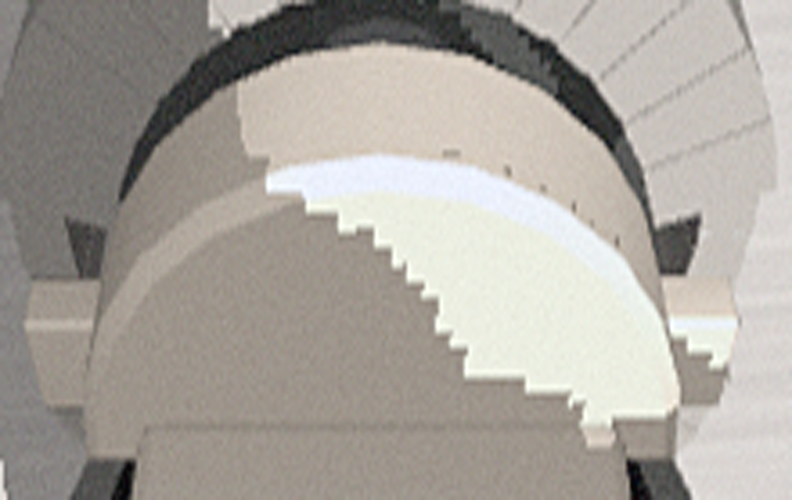

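```bash
cat > pnp.py <<'E'
from h import *
def run(n,px,ob):
    m=dict(np.load(n+".npz"))
    ob=np.array(ob,float)/1e3;px=np.array(px,float)
    uv=np.c_[150+(px[:,0]+.5)/3.6-.5,140+(px[:,1]+.5)/5-.5]
    ok,rv,tv=cv2.solvePnP(ob,uv,m["intrinsics"],None)
    q,_=cv2.projectPoints(ob,rv,tv,m["intrinsics"],None);print((q[:,0]-uv).round(1).tolist())
    Rc=cv2.Rodrigues(rv)[0];Rw=m["R"].T@Rc;tw=m["R"].T@(tv[:,0]-m["t"])
    p=[.5723,.0027,-.056]
    print("foot",tw.round(4),"tilt",np.degrees(np.arccos(Rw[2,2])),"yaw",np.degrees(np.arctan2(Rw[1,0],Rw[0,0])),"in mouth",((tw-[p[0],p[1],.2])@MR(p[2])*1e3).round(1))
OB=[[7,50,0],[7,50,7],[-7,50,7],[7,-50,0],[7,-50,7],[-7,-50,7],[40,0,0],[40,0,18],[8,32,20],[8,-32,20]]
E
python3 - <<'E'
from pnp import *
run("w16",[[28,280],[25,322],[47,405],[736,277],[740,318],[724,402],[380,43],[380,157],[145,428],[620,428]],OB)
run("w9",[[40,295],[35,332],[47,423],[724,292],[727,325],[715,420],[380,38],[380,110],[150,420],[618,420]],OB)
E
```

```text
[[2.2, -1.0], [0.0, 1.1], [0.4, 1.0], [-1.5, -1.1], [0.4, 1.2], [-1.4, 1.0], [0.0, -3.8], [-0.1, 2.5], [-1.9, -0.3], [1.9, -0.7]]
foot [0.5746 0.0007 0.2145] tilt 32.491141243869954 yaw -2.6287552417573274 in mouth [ 9.3 -1.8 11.3]
[[1.4, -0.6], [-0.4, 0.6], [1.4, 1.7], [-1.7, -0.9], [0.8, 1.2], [-0.9, 1.5], [0.2, -4.0], [0.3, 2.8], [-2.0, -0.9], [0.9, -1.4]]
foot [5.637e-01 1.000e-04 1.973e-01] tilt 22.85272823149616 yaw -3.0135165510347273 in mouth [-8.6 -3.1  1.8]
```

Tilt is now about 30° and the foot is at mouth coordinates (9, ~0, 11) mm. I'll move 9 mm downslope, then down along the axis.

Emit:
apply_moves(deltas=[{"xyz": [-0.004, 0, -0.0023], "turn": 0}, {"xyz": [-0.004, 0, -0.0023], "turn": 0}, {"xyz": [0.002, 0, -0.0035], "turn": 0}, {"xyz": [0.002, 0, -0.0035], "turn": 0}, {"xyz": [0, 0, 0], "turn": 0}, {"xyz": [0, 0, 0], "turn": 0}])

```text
clock: 12.2
tcp_pos: [0.5537, 0.004, 0.3884]
orientation: [-3.14, 0.088, 0.001]
contact_force: [-0.4, -0.1, -2.3]
grip_width: 0.0637
```

```bash
python3 look.py w17
```

```text
12.2 [0.5537 0.004  0.3884] yaw y 86.78 [-0.4 -0.1 -2.3] [0.01 0.03 0.01] 0.0637
```

View pics/w17z.png

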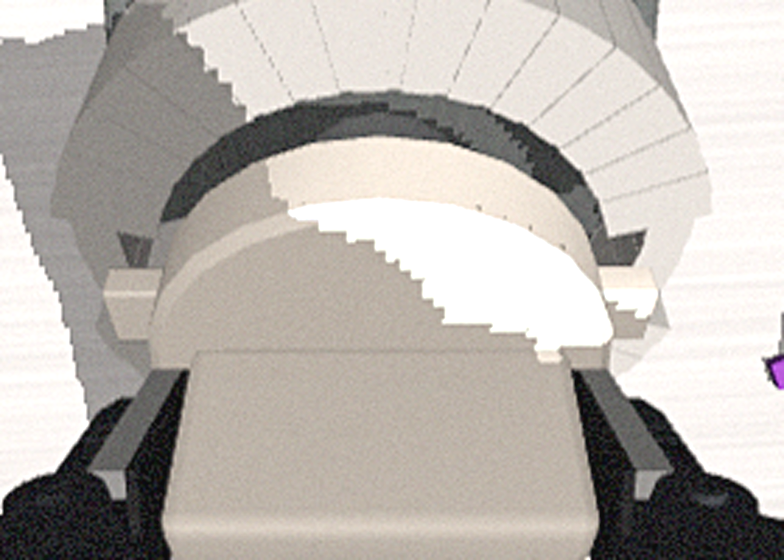

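Run:
```python
from h import *
from pnp import *
m=dict(np.load("w17.npz"));p=[.5723,.0027,-.056]
print("far inner rim row pred",proj("",mpt(p,[.043,0,0]),m)," obs 132.9;  outer",proj("",mpt(p,[.062,0,0]),m))
print("gap +10 pred",proj("",mpt(p,[[.01,.055,0],[.01,-.055,0]]),m), "obs",[120+120/2.8,100+233/2.8],[120+645/2.8,100+233/2.8])
for fx in(-8,-4,0):
  for fz in(-2,2,6):
    print(fx,fz,proj("",mpt(p,np.array([[fx+40,0,fz],[fx+7,50,fz],[fx+7,-50,fz]])/1e3),m).round(1).tolist())
print("obs far",148.9,"lugL",120+105/2.8,100+268/2.8,"lugR",120+657/2.8,195.7)
f=lambda L:[[ (120+x/2.8-150)*3.6,(100+y/2.8-140)*5] for x,y in L]
run("w17",f([[107,268],[104,293],[118,338],[655,267],[658,290],[648,337],[385,137],[385,198],[198,352],[565,352]]),OB)
```

```text
far inner rim row pred [251.60645195 133.58615685]  obs 132.9;  outer [251.15759428  93.73444335]
gap +10 pred [[146.64309002 186.47953215]
 [357.85994835 186.58148653]] obs [162.85714285714286, 183.21428571428572] [350.3571428571429, 183.21428571428572]
-8 -2 [[251.9, 150.5], [161.7, 198.1], [343.1, 198.2]]
-8 2 [[251.8, 155.9], [160.1, 203.5], [344.6, 203.6]]
-8 6 [[251.7, 161.4], [158.5, 209.1], [346.2, 209.2]]
-4 -2 [[251.8, 143.7], [160.1, 193.1], [344.6, 193.2]]
-4 2 [[251.7, 149.0], [158.4, 198.5], [346.2, 198.6]]
-4 6 [[251.6, 154.5], [156.7, 204.0], [347.8, 204.2]]
0 -2 [[251.7, 136.5], [158.4, 187.8], [346.2, 187.9]]
0 2 [[251.6, 141.8], [156.7, 193.2], [347.8, 193.3]]
0 6 [[251.5, 147.3], [154.9, 198.8], [349.5, 198.9]]
obs far 148.9 lugL 157.5 195.71428571428572 lugR 354.64285714285717 195.7
[[1.7, -0.8], [-0.1, 0.7], [1.1, 1.3], [-1.4, -0.8], [0.6, 1.3], [-2.3, 1.2], [-0.5, -4.2], [-0.1, 2.8], [-1.7, -0.5], [2.7, -0.9]]
foot [0.5712 0.0008 0.2028] tilt 32.23852543357073 yaw -3.567092182683609 in mouth [ 0.5 -2.   3. ]
```

Emit:
apply_moves(deltas=[{"xyz": [0.001, 0, -0.0017], "turn": 0}, {"xyz": [0.001, 0, -0.0017], "turn": 0}, {"xyz": [0.001, 0, -0.0017], "turn": 0}, {"xyz": [0, 0, 0], "turn": 0}, {"xyz": [0, 0, 0], "turn": 0}])

```text
clock: 12.67
tcp_pos: [0.5566, 0.004, 0.3837]
orientation: [3.14, -0.088, -0.0]
contact_force: [-0.1, -0.3, -2.7]
grip_width: 0.0635
```

```bash
python3 look.py w18
```

```text
12.6667 [0.5566 0.004  0.3837] yaw y 86.78 [-0.1 -0.3 -2.7] [-0.04  0.05 -0.02] 0.0635
```

View pics/w18z.png

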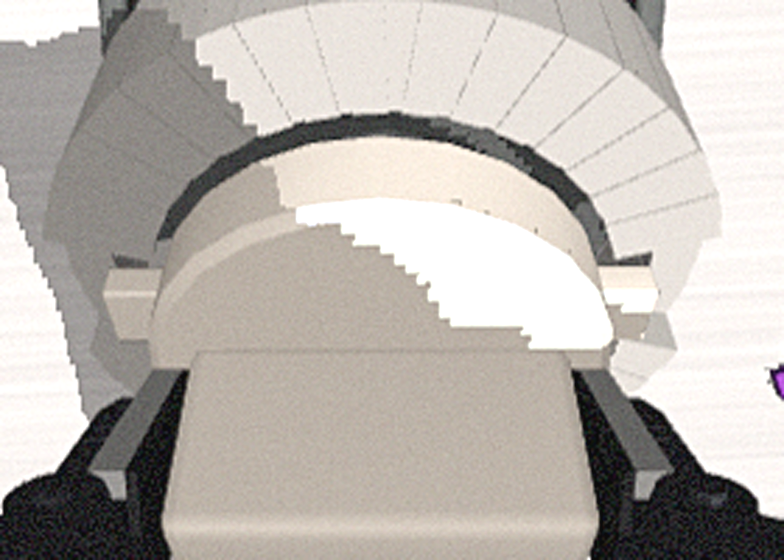

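Emit:
apply_moves(deltas=[{"xyz": [0.001, 0, -0.0017], "turn": 0}, {"xyz": [0.001, 0, -0.0017], "turn": 0}, {"xyz": [0, 0, 0], "turn": 0}, {"xyz": [0, 0, 0], "turn": 0}])

```text
clock: 13.05
tcp_pos: [0.5586, 0.004, 0.3807]
orientation: [3.14, -0.088, 0.0]
contact_force: [-1.8, -0.0, 0.8]
grip_width: 0.0632
```

```bash
python3 look.py w19
```

```text
13.05 [0.5586 0.004  0.3807] yaw y 86.78 [-1.8 -0.   0.8] [0.03 0.33 0.04] 0.0632
```

View pics/w19z.png

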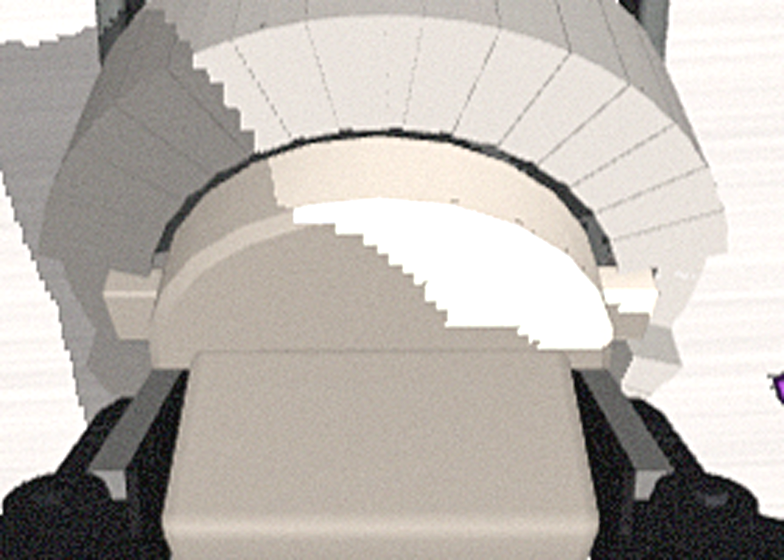

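Emit:
apply_moves(deltas=[{"xyz": [0.001, 0, -0.0017], "turn": 0}, {"xyz": [0.001, 0, -0.0017], "turn": 0}, {"xyz": [0, 0, 0], "turn": 0}, {"xyz": [0, 0, 0], "turn": 0}])

```text
clock: 13.43
tcp_pos: [0.5607, 0.0039, 0.3771]
orientation: [3.14, -0.089, 0.0]
contact_force: [-1.2, -0.5, 2.2]
grip_width: 0.0634
```

```bash
python3 look.py w20
```

```text
13.4333 [0.5607 0.0039 0.3771] yaw y 86.77 [-1.2 -0.5  2.2] [-0.15  0.4  -0.01] 0.0634
```

View pics/w20z.png

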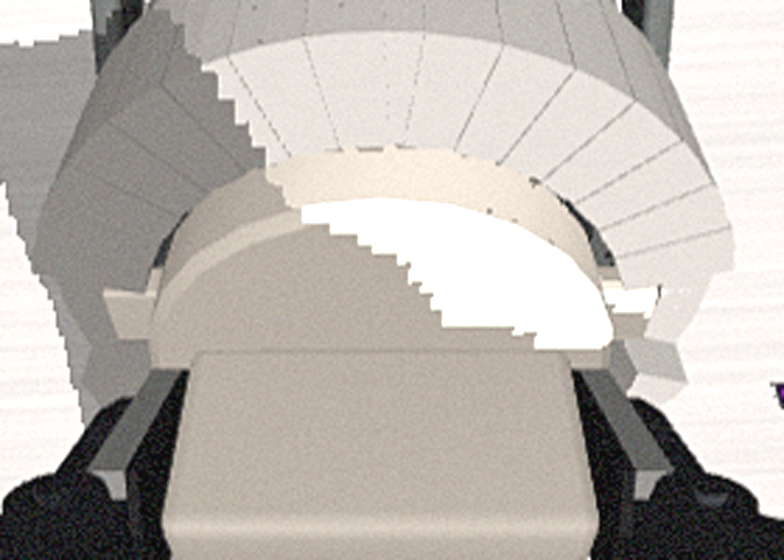

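The load matches the spring (~5 N along the axis over 4 mm of travel), so the cap is in the gaps. I'll ease off 3 mm, release gently, let it seat, then regrip higher so the fingertips clear the rim.

Emit:
apply_moves(deltas=[{"xyz": [-0.0008, 0, 0.0013], "turn": 0}, {"xyz": [-0.0007, 0, 0.0013], "turn": 0}, {"xyz": [0, 0, 0], "turn": 0}, {"xyz": [0, 0, 0], "turn": 0}])

```text
clock: 13.82
tcp_pos: [0.5591, 0.0039, 0.3798]
orientation: [3.14, -0.088, 0.001]
contact_force: [0.1, -0.5, 1.8]
grip_width: 0.0634
```

Emit:
apply_moves(deltas=[{"xyz": [0, 0, 0], "turn": 0}, {"xyz": [0, 0, 0], "turn": 0}, {"xyz": [0, 0, 0], "turn": 0}, {"xyz": [0, 0, 0], "turn": 0}], claw=-0.9)

```text
clock: 14.15
tcp_pos: [0.5591, 0.004, 0.3795]
orientation: [-3.14, 0.088, -0.0]
contact_force: [0.8, -0.3, 0.5]
grip_width: 0.0812
```

```bash
python3 look.py w21
```

```text
14.15 [0.5591 0.004  0.3795] yaw y 86.78 [ 0.8 -0.3  0.5] [ 0.05 -0.04 -0.01] 0.0812
```

View pics/w21z.png

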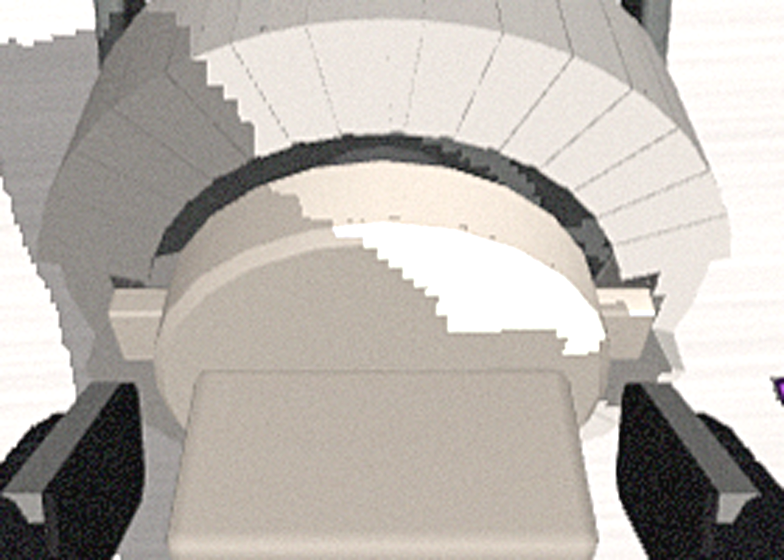

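Run:
```python
from pnp import *
f=lambda L:[[ (120+x/2.8-150)*3.6,(100+y/2.8-140)*5] for x,y in L]
run("w21",f([[113,290],[110,315],[120,360],[652,289],[655,313],[648,358],[388,160],[388,222],[203,371],[560,371]]),OB)
```

```text
[[1.5, -0.9], [-0.3, 0.4], [1.9, 0.9], [-1.5, -0.7], [0.6, 0.9], [-3.1, 1.3], [-0.8, -3.6], [-0.3, 2.2], [-2.0, -0.1], [4.0, -0.3]]
foot [0.5719 0.0009 0.1927] tilt 30.575255737455173 yaw -3.760833184799531 in mouth [-3.9 -1.8 -6.2]
```

Released and seated: PnP gives tilt 30.6°, underside about 6 mm below the rim, yaw matching the gaps. Regripping higher on the bar.

Emit:
apply_moves(deltas=[{"xyz": [-0.004, 0, 0.003], "turn": 0}, {"xyz": [-0.004, 0, 0.0025], "turn": 0}, {"xyz": [-0.0045, 0, 0], "turn": 0}, {"xyz": [0, 0, 0], "turn": 0}, {"xyz": [0, 0, 0], "turn": 0}])

```text
clock: 14.62
tcp_pos: [0.5462, 0.0039, 0.3853]
orientation: [3.14, -0.088, 0.0]
contact_force: [-0.1, 0.7, 0.2]
grip_width: 0.0809
```

Emit:
apply_moves(deltas=[{"xyz": [0, 0, 0], "turn": 0}, {"xyz": [0, 0, 0], "turn": 0}, {"xyz": [0, 0, 0], "turn": 0}, {"xyz": [0, 0, 0], "turn": 0}, {"xyz": [0, 0, 0], "turn": 0}], claw=1, squeeze=45)

```text
clock: 15.03
tcp_pos: [0.5467, 0.004, 0.3852]
orientation: [-3.14, 0.088, -0.001]
contact_force: [0.0, 0.6, 1.3]
grip_width: 0.0628
```

```bash
python3 look.py w22
```

```text
15.0333 [0.5467 0.004  0.3852] yaw y 86.78 [0.  0.6 1.3] [-0.01  0.11 -0.07] 0.0628
```

View pics/w22z.png

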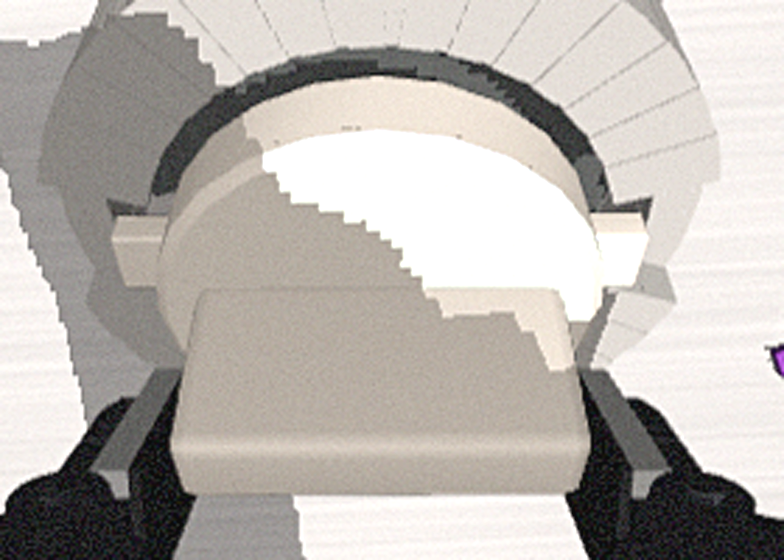

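Emit:
apply_moves(deltas=[{"xyz": [0.0017, 0, 0.001], "turn": 0}, {"xyz": [0.001, 0, -0.0017], "turn": 0}, {"xyz": [0.001, 0, -0.0017], "turn": 0}, {"xyz": [0.001, 0, -0.0017], "turn": 0}, {"xyz": [0.001, 0, -0.0017], "turn": 0}, {"xyz": [0, 0, 0], "turn": 0}, {"xyz": [0, 0, 0], "turn": 0}])

```text
clock: 15.67
tcp_pos: [0.5518, 0.0038, 0.3788]
orientation: [3.14, -0.088, -0.003]
contact_force: [-7.2, 0.1, 1.1]
grip_width: 0.063
```

```bash
python3 look.py w23
```

```text
15.6667 [0.5518 0.0038 0.3788] yaw y 86.77 [-7.2  0.1  1.1] [-0.13  1.27 -0.06] 0.063
```

View pics/w23z.png

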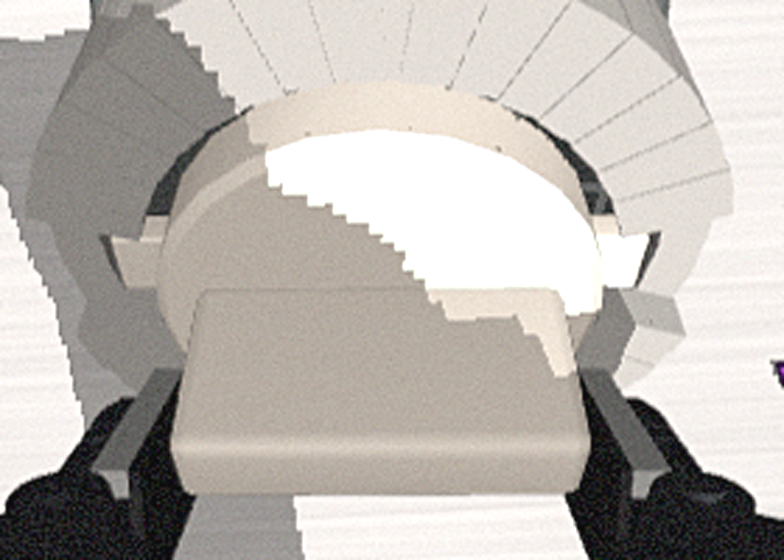

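Emit:
apply_moves(deltas=[{"xyz": [-0.001, 0, -0.002], "turn": 0}, {"xyz": [0, 0, -0.002], "turn": 0}, {"xyz": [0.0007, 0, -0.0017], "turn": 0}, {"xyz": [0, 0, 0], "turn": 0}, {"xyz": [0, 0, 0], "turn": 0}])

```text
clock: 16.13
tcp_pos: [0.5529, 0.0037, 0.3745]
orientation: [3.14, -0.089, 0.005]
contact_force: [-1.7, -1.0, 5.9]
grip_width: 0.063
```

```bash
python3 look.py w24
```

```text
16.1333 [0.5529 0.0037 0.3745] yaw y 86.75 [-1.7 -1.   5.9] [-0.36  0.31 -0.04] 0.063
```

View pics/w24z.png

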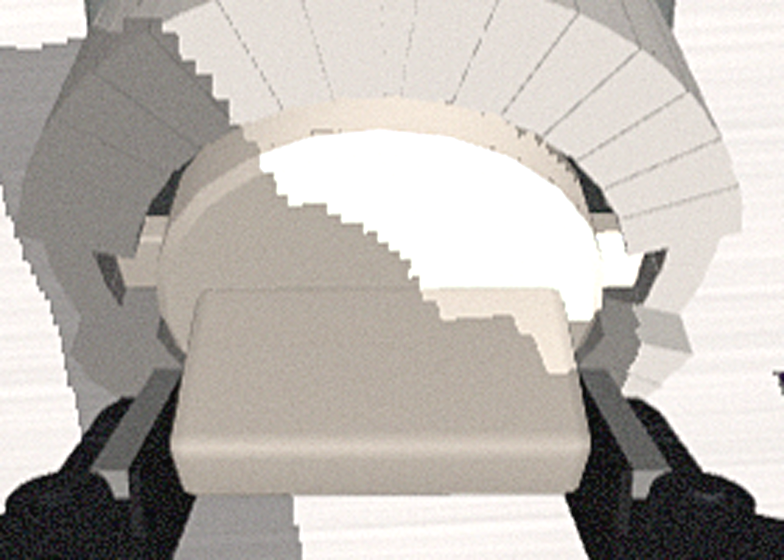

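Emit:
apply_moves(deltas=[{"xyz": [0.0012, 0, -0.0022], "turn": 0}, {"xyz": [0, 0, 0], "turn": 0}, {"xyz": [0, 0, 0], "turn": -0.035}, {"xyz": [0, 0, 0], "turn": -0.035}, {"xyz": [0, 0, 0], "turn": -0.035}, {"xyz": [0, 0, 0], "turn": 0}], squeeze=30)

```text
clock: 16.68
tcp_pos: [0.5539, 0.005, 0.3724]
orientation: [-3.13, 0.254, -0.005]
contact_force: [-2.2, 1.6, 6.3]
grip_width: 0.0627
```

```bash
python3 look.py w25
```

```text
16.6833 [0.5539 0.005  0.3724] yaw y 80.73 [-2.2  1.6  6.3] [0.48 0.51 0.05] 0.0627
```

View pics/w25z.png

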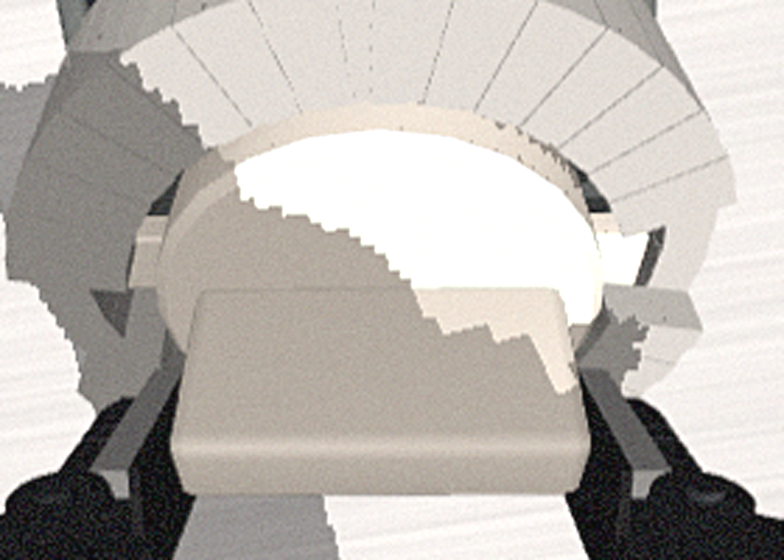

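Emit:
apply_moves(deltas=[{"xyz": [0, 0, 0], "turn": -0.035}, {"xyz": [0, 0, 0], "turn": -0.035}, {"xyz": [0, 0, 0], "turn": -0.035}, {"xyz": [0, 0, 0], "turn": 0}])

```text
clock: 17.07
tcp_pos: [0.5539, 0.0063, 0.3725]
orientation: [-3.111, 0.412, -0.005]
contact_force: [-4.7, 2.6, 7.2]
grip_width: 0.0629
```

```bash
python3 look.py w26
```

```text
17.0667 [0.5539 0.0063 0.3725] yaw y 74.93 [-4.7  2.6  7.2] [2.47 0.32 1.13] 0.0629
```

View pics/w26z.png

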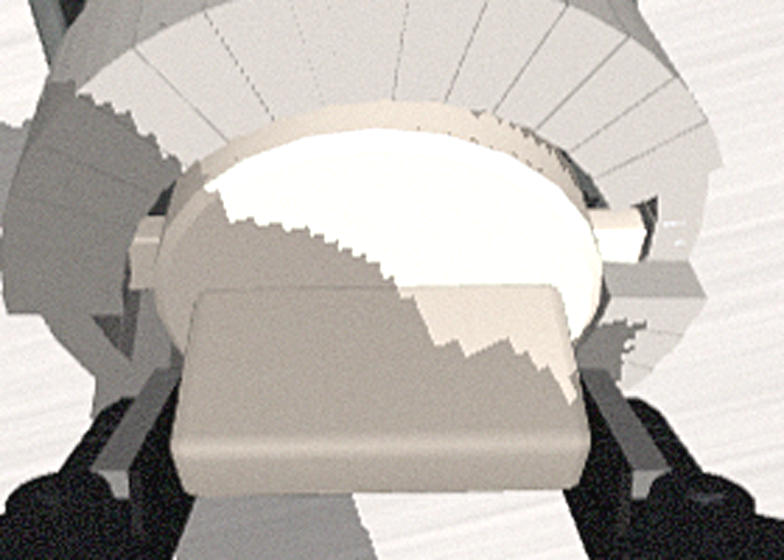

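The right lug is still caught at its gap's near edge: with the tool level, the turn rolls the cap so the right side stays high. I'll turn back, press a little deeper and turn less.

Emit:
apply_moves(deltas=[{"xyz": [0, 0, 0], "turn": 0.05}, {"xyz": [0, 0, 0], "turn": 0.05}, {"xyz": [0, 0, 0], "turn": 0.04}, {"xyz": [0, 0, 0], "turn": 0}, {"xyz": [0.001, 0, -0.0017], "turn": 0}, {"xyz": [0.0005, 0, -0.001], "turn": 0}, {"xyz": [0, 0, 0], "turn": 0}])

```text
clock: 17.7
tcp_pos: [0.5545, 0.0042, 0.3719]
orientation: [3.135, -0.198, 0.001]
contact_force: [-15.9, -2.5, 28.0]
grip_width: 0.0629
```

```bash
python3 look.py w27
```

```text
17.7 [0.5545 0.0042 0.3719] yaw y 82.77 [-15.9  -2.5  28. ] [-0.03  3.08  0.13] 0.0629
```

View pics/w27z.png

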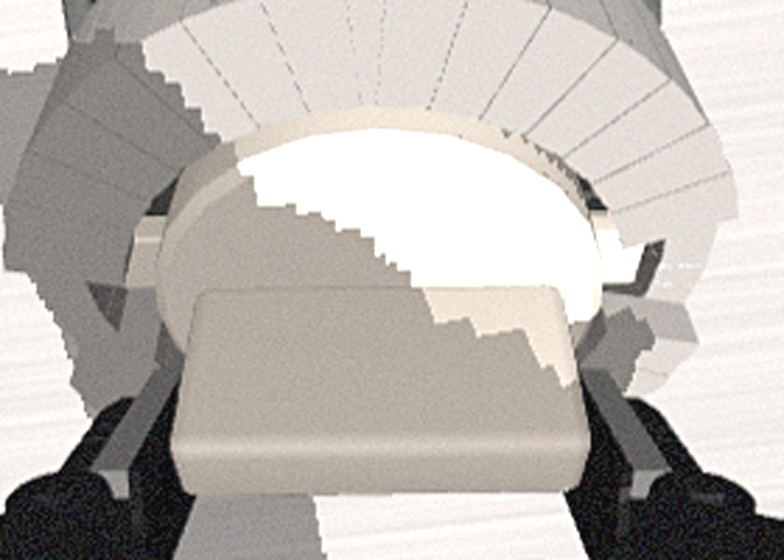

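Emit:
apply_moves(deltas=[{"xyz": [0, 0, 0], "turn": -0.03}, {"xyz": [0, 0, 0], "turn": -0.03}, {"xyz": [0, 0, 0], "turn": -0.03}, {"xyz": [0, 0, 0], "turn": 0}])

```text
clock: 18.08
tcp_pos: [0.5543, 0.0061, 0.3722]
orientation: [-3.121, 0.337, -0.001]
contact_force: [-19.1, 3.2, 29.4]
grip_width: 0.0629
```

```bash
python3 look.py w28
```

```text
18.0833 [0.5543 0.0061 0.3722] yaw y 77.67 [-19.1   3.2  29.4] [1.03 3.36 0.34] 0.0629
```

View pics/w28z.png

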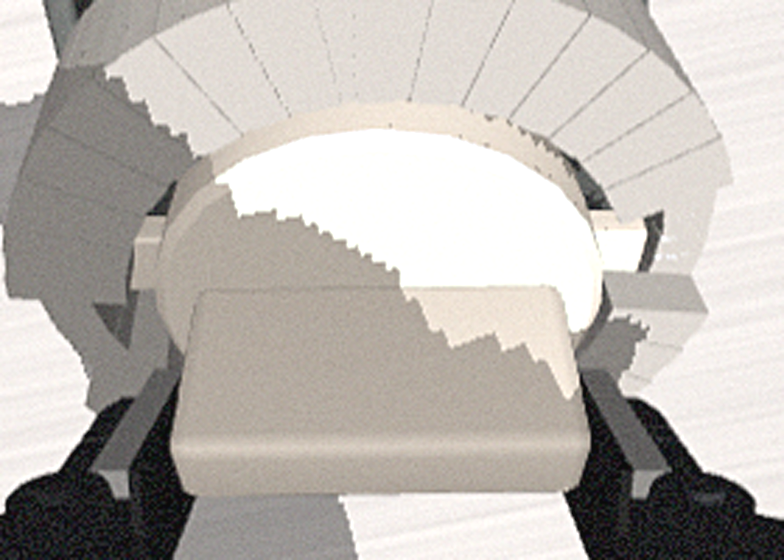

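The pad is at its stop (32 N along the axis) and the right lug still isn't under the lip, because the level grip forces roll. I'll go back, ease up, and regrip higher on the bar. Then I can over-press with a light squeeze so the pads slip and the cap levels on the spring pad before turning.

Emit:
apply_moves(deltas=[{"xyz": [0, 0, 0], "turn": 0.055}, {"xyz": [0, 0, 0], "turn": 0.055}, {"xyz": [0, 0, 0], "turn": 0.045}, {"xyz": [-0.002, 0, 0.0035], "turn": 0}, {"xyz": [-0.002, 0, 0.0035], "turn": 0}, {"xyz": [-0.002, 0, 0.0035], "turn": 0}, {"xyz": [-0.0017, 0, 0.003], "turn": 0}, {"xyz": [0, 0, 0], "turn": 0}, {"xyz": [0, 0, 0], "turn": 0}])

```text
clock: 18.88
tcp_pos: [0.5475, 0.0039, 0.3827]
orientation: [-3.14, 0.096, -0.003]
contact_force: [0.9, -1.1, 5.2]
grip_width: 0.0629
```

```bash
python3 look.py w29
```

```text
18.8833 [0.5475 0.0039 0.3827] yaw y 86.48 [ 0.9 -1.1  5.2] [-0.38 -0.2  -0.04] 0.0629
```

View pics/w29z.png

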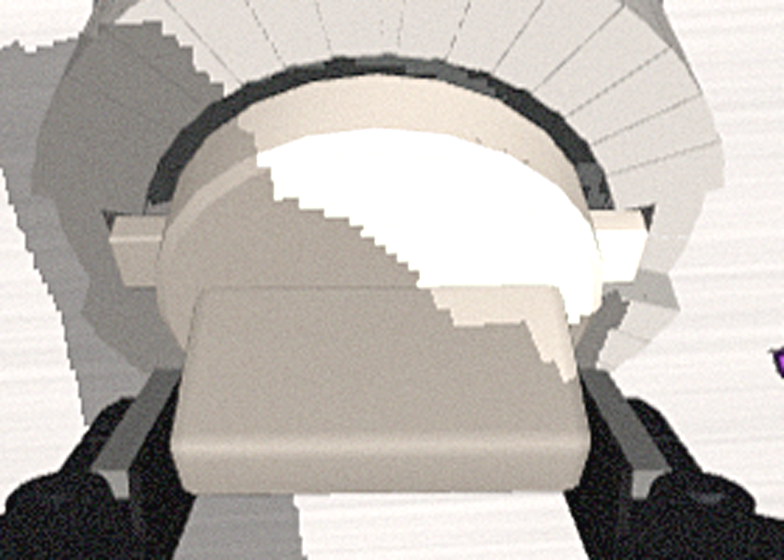

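Emit:
apply_moves(deltas=[{"xyz": [-0.001, 0, 0.0018], "turn": 0}, {"xyz": [0, 0, 0], "turn": 0.005}, {"xyz": [0, 0, 0], "turn": 0}])

```text
clock: 19.18
tcp_pos: [0.5464, 0.0039, 0.3843]
orientation: [-3.14, 0.088, -0.002]
contact_force: [2.6, -1.3, 3.4]
grip_width: 0.063
```

Emit:
apply_moves(deltas=[{"xyz": [0, 0, 0], "turn": 0}, {"xyz": [0, 0, 0], "turn": 0}, {"xyz": [0, 0, 0], "turn": 0}, {"xyz": [-0.003, 0, 0.0055], "turn": 0}, {"xyz": [0, 0, 0], "turn": 0}, {"xyz": [0, 0, 0], "turn": 0}], claw=-0.9)

```text
clock: 19.68
tcp_pos: [0.5428, 0.0041, 0.3898]
orientation: [-3.14, 0.088, -0.0]
contact_force: [-0.7, -0.2, 0.0]
grip_width: 0.0811
```

```bash
python3 look.py w30
python3 - <<'E'
from h import *
im=cv2.imread("pics/w30.png");a=cv2.resize(im[100:310,120:400],None,fx=2.8,fy=2.8,interpolation=cv2.INTER_CUBIC)
cv2.imwrite("pics/w30y.png",a)
E
```

```text
19.6833 [0.5428 0.0041 0.3898] yaw y 86.79 [-0.7 -0.2  0. ] [-0.   -0.07  0.01] 0.0811
```

View pics/w30y.png

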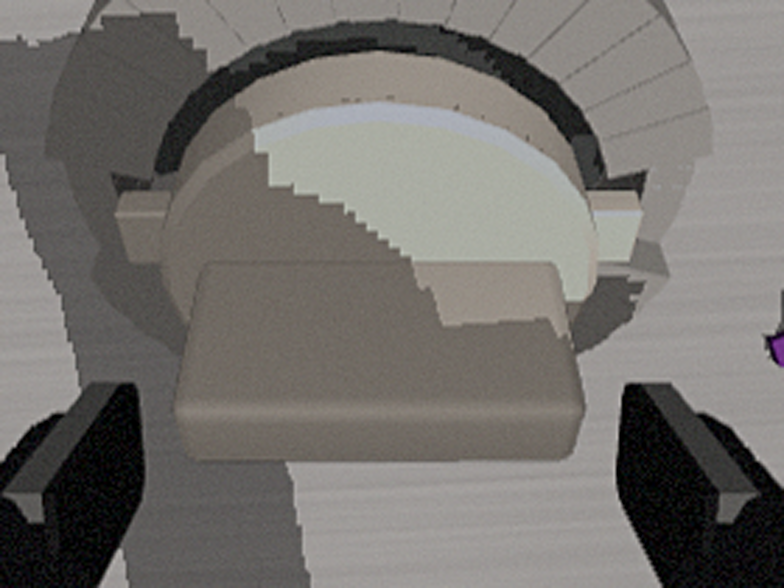

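Emit:
apply_moves(deltas=[{"xyz": [0.003, 0, 0.0025], "turn": 0}, {"xyz": [0, 0, 0], "turn": 0}, {"xyz": [0, 0, 0], "turn": 0}])

```text
clock: 19.98
tcp_pos: [0.5462, 0.004, 0.3922]
orientation: [-3.14, 0.088, -0.001]
contact_force: [-0.1, -0.7, -0.5]
grip_width: 0.081
```

Emit:
apply_moves(deltas=[{"xyz": [0, 0, 0], "turn": 0}, {"xyz": [0, 0, 0], "turn": 0}, {"xyz": [0, 0, 0], "turn": 0}, {"xyz": [0, 0, 0], "turn": 0}, {"xyz": [0, 0, 0], "turn": 0}], claw=1, squeeze=30)

```text
clock: 20.4
tcp_pos: [0.546, 0.004, 0.3921]
orientation: [3.14, -0.088, 0.0]
contact_force: [0.1, -0.2, 0.9]
grip_width: 0.0629
```

Emit:
apply_moves(deltas=[{"xyz": [0.001, 0, -0.0017], "turn": 0}, {"xyz": [0.001, 0, -0.0017], "turn": 0}, {"xyz": [0.001, 0, -0.0017], "turn": 0}, {"xyz": [0.001, 0, -0.0017], "turn": 0}, {"xyz": [0.001, 0, -0.0017], "turn": 0}, {"xyz": [0.001, 0, -0.0017], "turn": 0}, {"xyz": [0, 0, 0], "turn": 0}])

```text
clock: 20.98
tcp_pos: [0.5521, 0.0037, 0.3818]
orientation: [3.14, -0.089, -0.0]
contact_force: [-2.8, 0.3, 4.3]
grip_width: 0.0632
```

```bash
python3 look.py w31
```

```text
20.9833 [0.5521 0.0037 0.3818] yaw y 86.76 [-2.8  0.3  4.3] [-0.2   0.41 -0.08] 0.0632
```

View pics/w31z.png

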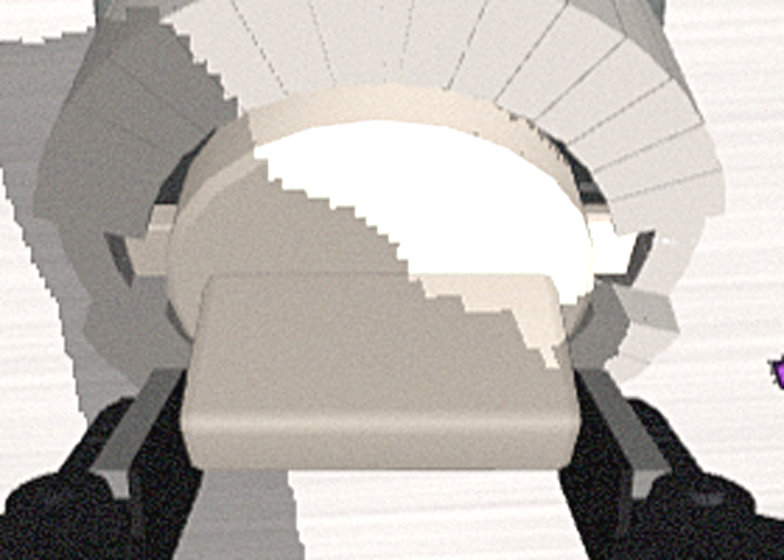

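Emit:
apply_moves(deltas=[{"xyz": [0.001, 0, -0.0017], "turn": 0}, {"xyz": [0.0008, 0, -0.0014], "turn": 0}, {"xyz": [0, 0, 0], "turn": -0.04}, {"xyz": [0, 0, 0], "turn": -0.04}, {"xyz": [0, 0, 0], "turn": 0}])

```text
clock: 21.45
tcp_pos: [0.5538, 0.0048, 0.3789]
orientation: [-3.133, 0.215, 0.0]
contact_force: [-2.5, 0.7, 5.1]
grip_width: 0.0629
```

Emit:
apply_moves(deltas=[{"xyz": [0.001, 0, -0.0017], "turn": 0}, {"xyz": [0.001, 0, -0.0017], "turn": 0}, {"xyz": [0, 0, 0], "turn": 0}, {"xyz": [0, 0, 0], "turn": 0}], squeeze=20)

```text
clock: 21.78
tcp_pos: [0.5546, 0.0047, 0.3782]
orientation: [3.134, -0.213, -0.004]
contact_force: [-18.1, -1.0, 31.5]
grip_width: 0.0633
```

```bash
python3 look.py w32
```

```text
21.7833 [0.5546 0.0047 0.3782] yaw y 82.23 [-18.1  -1.   31.5] [0.37 3.61 0.19] 0.0633
```

View pics/w32z.png

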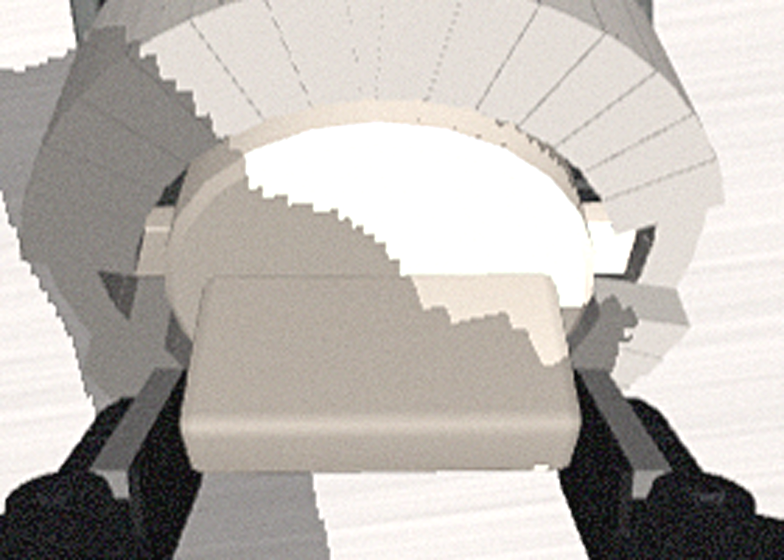

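Friction is high: 20 N of squeeze held 36 N, so the pads won't slip and the end grip can't allow the roll. New plan: seat the cap again, release, and grip across the bar high up, because that grip leaves the roll free. Then push and turn.

Emit:
apply_moves(deltas=[{"xyz": [-0.002, 0, 0.0034], "turn": 0}, {"xyz": [0, 0, 0], "turn": 0.04}, {"xyz": [0, 0, 0], "turn": 0.04}, {"xyz": [-0.002, 0, 0.0034], "turn": 0}, {"xyz": [-0.002, 0, 0.0034], "turn": 0}, {"xyz": [-0.002, 0, 0.0034], "turn": 0}, {"xyz": [-0.0015, 0, 0.0024], "turn": 0}, {"xyz": [0, 0, 0], "turn": 0}, {"xyz": [0, 0, 0], "turn": 0}])

```text
clock: 22.58
tcp_pos: [0.5463, 0.004, 0.3915]
orientation: [3.14, -0.089, 0.001]
contact_force: [-0.2, -1.0, 2.6]
grip_width: 0.0628
```

Emit:
apply_moves(deltas=[{"xyz": [0, 0, 0], "turn": 0}, {"xyz": [0, 0, 0], "turn": 0}, {"xyz": [0, 0, 0], "turn": 0}, {"xyz": [-0.002, 0, 0.02], "turn": 0}, {"xyz": [0, 0, 0.03], "turn": 0.1}, {"xyz": [0, 0, 0.01], "turn": 0.12}, {"xyz": [0, 0, 0], "turn": 0.12}, {"xyz": [0, 0, 0], "turn": 0.12}, {"xyz": [0, 0, 0], "turn": 0.12}], claw=-0.9)

```text
clock: 23.33
tcp_pos: [0.5442, 0.0041, 0.4514]
orientation: [-3.032, -0.822, -0.0]
contact_force: [-1.0, 0.5, -0.8]
grip_width: 0.081
```

```bash
python3 look.py w33; python3 -c "
from h import *
print(readout.get_obs()['joints'].round(3))"
```

```text
23.3333 [0.5442 0.0041 0.4514] yaw y 120.35 [-1.   0.5 -0.8] [ 0.04 -0.   -0.  ] 0.081
[ 0.161  0.241 -0.336  1.796  0.087  1.12  -1.238]
```

View pics/w33.png

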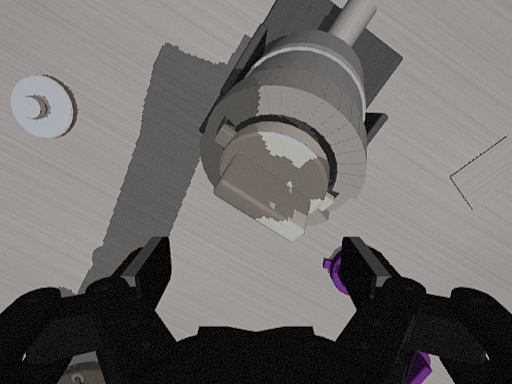

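Emit:
apply_moves(deltas=[{"xyz": [0.002, 0, 0], "turn": 0.12}, {"xyz": [0.002, 0, 0], "turn": 0.12}, {"xyz": [0, 0, -0.005], "turn": 0.12}, {"xyz": [0, 0, -0.005], "turn": 0.12}, {"xyz": [0, 0, -0.005], "turn": 0.12}, {"xyz": [0, 0, -0.005], "turn": 0.12}, {"xyz": [0, 0, -0.005], "turn": 0.12}, {"xyz": [0, 0, 0], "turn": 0.12}, {"xyz": [0, 0, 0], "turn": 0.025}, {"xyz": [0, 0, 0], "turn": 0}, {"xyz": [0, 0, 0], "turn": 0}], claw=0.05)

```text
clock: 24.3
tcp_pos: [0.5483, 0.0039, 0.4263]
orientation: [-2.294, -2.146, -0.0]
contact_force: [-0.5, 0.0, -0.2]
grip_width: 0.0407
```

```bash
python3 look.py w34; python3 -c "
from h import *
a=bgr('scene');cv2.imwrite('pics/s34.png',cv2.resize(a[120:240,200:330],None,fx=5,fy=5,interpolation=cv2.INTER_CUBIC))"
```

```text
24.3 [0.5483 0.0039 0.4263] yaw y 176.19 [-0.5  0.  -0.2] [-0.03  0.02  0.01] 0.0407
```

View pics/w34.png

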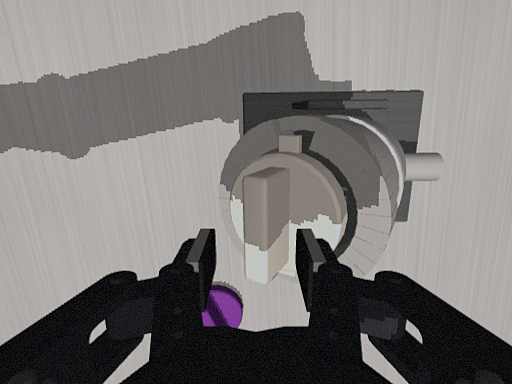

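View pics/s34.png

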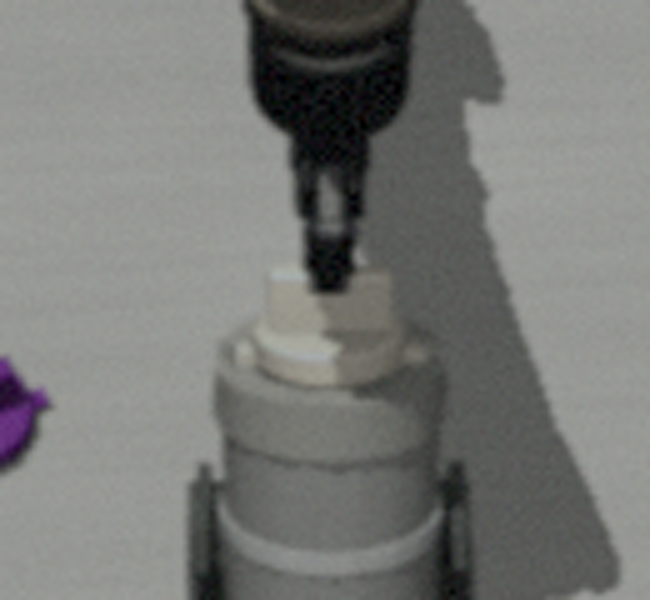

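Emit:
apply_moves(deltas=[{"xyz": [0.002, 0, -0.01], "turn": 0.01}, {"xyz": [0, 0, -0.01], "turn": 0}, {"xyz": [0, 0, -0.002], "turn": 0}, {"xyz": [0, 0, 0], "turn": 0}, {"xyz": [0, 0, 0], "turn": 0}])

```text
clock: 24.82
tcp_pos: [0.5502, 0.004, 0.4038]
orientation: [-2.278, -2.162, 0.001]
contact_force: [-0.0, -0.6, -0.3]
grip_width: 0.0405
```

```bash
python3 look.py w35
```

```text
24.8167 [0.5502 0.004  0.4038] yaw y 177.01 [-0.  -0.6 -0.3] [ 0.09  0.01 -0.  ] 0.0405
```

View pics/w35z.png

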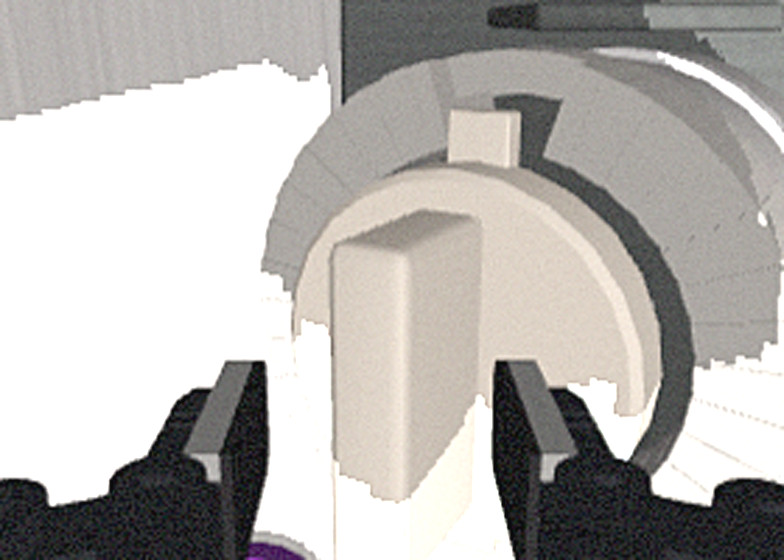

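Emit:
apply_moves(deltas=[{"xyz": [0, 0, 0], "turn": 0}, {"xyz": [0, 0, 0], "turn": 0}, {"xyz": [0, 0, 0], "turn": 0}, {"xyz": [0, 0, 0], "turn": 0}, {"xyz": [0, 0, 0], "turn": 0}], claw=1, squeeze=20)

```text
clock: 25.28
tcp_pos: [0.5504, 0.004, 0.4047]
orientation: [2.278, 2.163, 0.001]
contact_force: [0.4, -0.0, 1.8]
grip_width: 0.0187
```

```bash
python3 look.py w36
```

```text
25.2833 [0.5504 0.004  0.4047] yaw y 177.02 [ 0.4 -0.   1.8] [0.02 0.03 0.01] 0.0187
```

View pics/w36z.png

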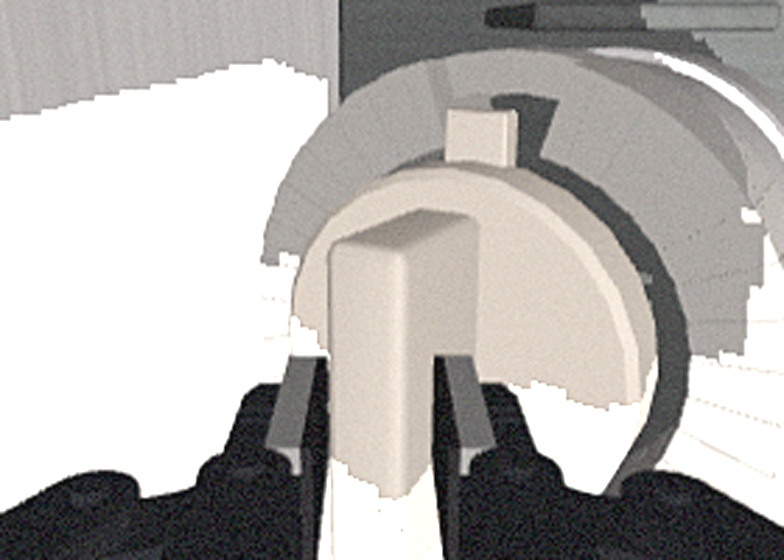

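Width 18.7 mm as computed; cap unmoved. Now I push along the axis.

Emit:
apply_moves(deltas=[{"xyz": [0.0015, 0, -0.0013], "turn": 0}, {"xyz": [0.001, 0, -0.0017], "turn": 0}, {"xyz": [0.001, 0, -0.0017], "turn": 0}, {"xyz": [0.001, 0, -0.0017], "turn": 0}, {"xyz": [0, 0, 0], "turn": 0}, {"xyz": [0, 0, 0], "turn": 0}])

```text
clock: 25.83
tcp_pos: [0.5548, 0.0039, 0.3977]
orientation: [-2.278, -2.163, 0.001]
contact_force: [-2.1, -0.4, 2.1]
grip_width: 0.0187
```

```bash
python3 look.py w37
```

```text
25.8333 [0.5548 0.0039 0.3977] yaw y 177.02 [-2.1 -0.4  2.1] [-0.17  0.47  0.02] 0.0187
```

View pics/w37z.png

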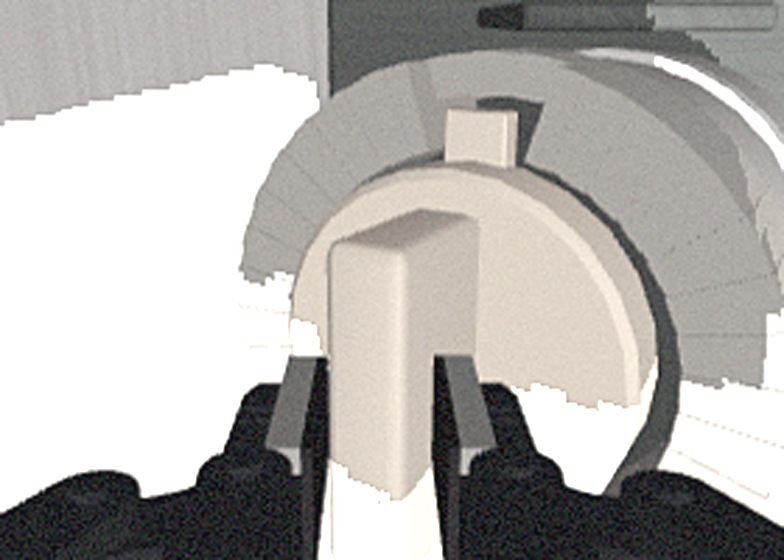

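Holding without slip. Continuing down to just short of the stop.

Emit:
apply_moves(deltas=[{"xyz": [0.001, 0, -0.0017], "turn": 0}, {"xyz": [0.001, 0, -0.0017], "turn": 0}, {"xyz": [0.001, 0, -0.0017], "turn": 0}, {"xyz": [0.0008, 0, -0.0016], "turn": 0}, {"xyz": [0, 0, 0], "turn": 0}, {"xyz": [0, 0, 0], "turn": 0}], squeeze=25)

```text
clock: 26.38
tcp_pos: [0.5585, 0.0037, 0.3912]
orientation: [2.279, 2.163, -0.001]
contact_force: [-2.7, -0.7, 4.6]
grip_width: 0.0185
```

```bash
python3 look.py w38
```

```text
26.3833 [0.5585 0.0037 0.3912] yaw y 177.0 [-2.7 -0.7  4.6] [-0.26  0.81  0.02] 0.0185
```

View pics/w38z.png

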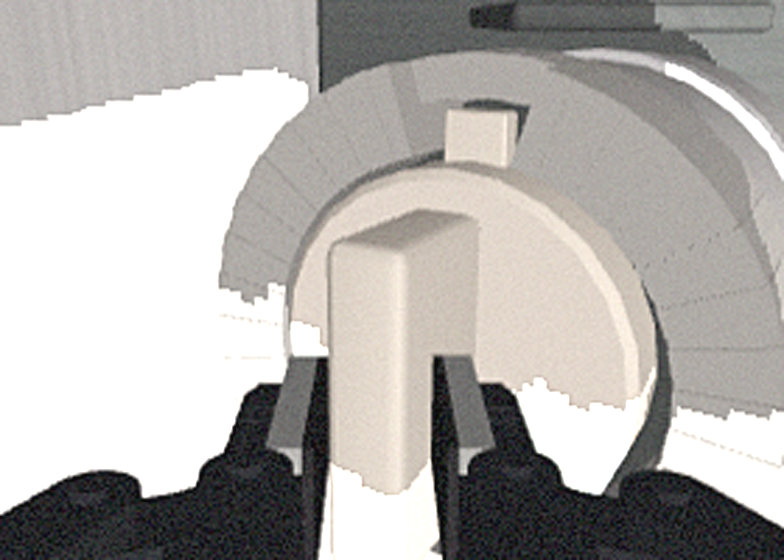

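Emit:
apply_moves(deltas=[{"xyz": [0, 0, 0], "turn": -0.04}, {"xyz": [0, 0, 0], "turn": -0.04}, {"xyz": [0, 0, 0], "turn": -0.04}, {"xyz": [0, 0, 0], "turn": 0}])

```text
clock: 26.77
tcp_pos: [0.5586, 0.0043, 0.3914]
orientation: [-2.406, -2.021, -0.0]
contact_force: [-2.8, -0.1, 5.8]
grip_width: 0.0187
```

```bash
python3 look.py w39
```

```text
26.7667 [0.5586 0.0043 0.3914] yaw y 170.06 [-2.8 -0.1  5.8] [0.04 0.71 0.16] 0.0187
```

View pics/w39z.png

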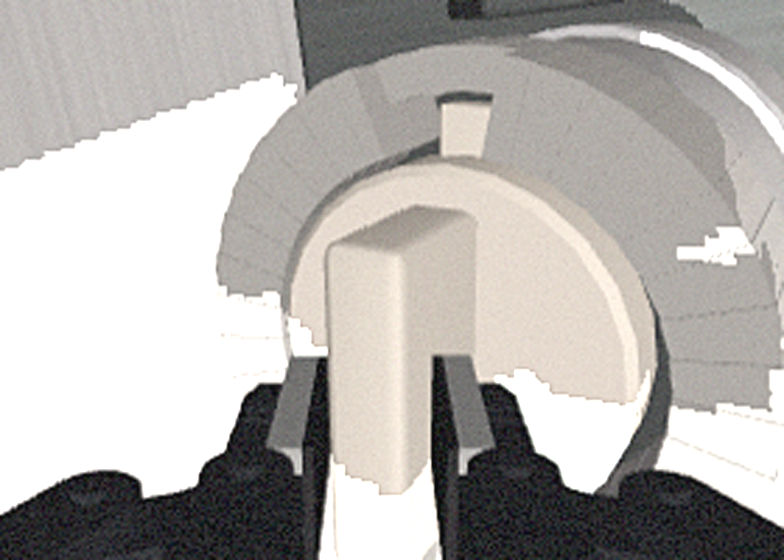

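The lug is sliding under the lip's edge with little torque. Continuing.

Emit:
apply_moves(deltas=[{"xyz": [0, 0, 0], "turn": -0.04}, {"xyz": [0, 0, 0], "turn": -0.04}, {"xyz": [0, 0, 0], "turn": -0.04}, {"xyz": [0, 0, 0], "turn": 0}])

```text
clock: 27.15
tcp_pos: [0.5585, 0.0049, 0.3919]
orientation: [-2.521, -1.873, -0.001]
contact_force: [-4.7, 0.7, 8.3]
grip_width: 0.0186
```

```bash
python3 look.py w40
```

```text
27.15 [0.5585 0.0049 0.3919] yaw y 163.23 [-4.7  0.7  8.3] [0.34 1.   0.25] 0.0186
```

View pics/w40z.png

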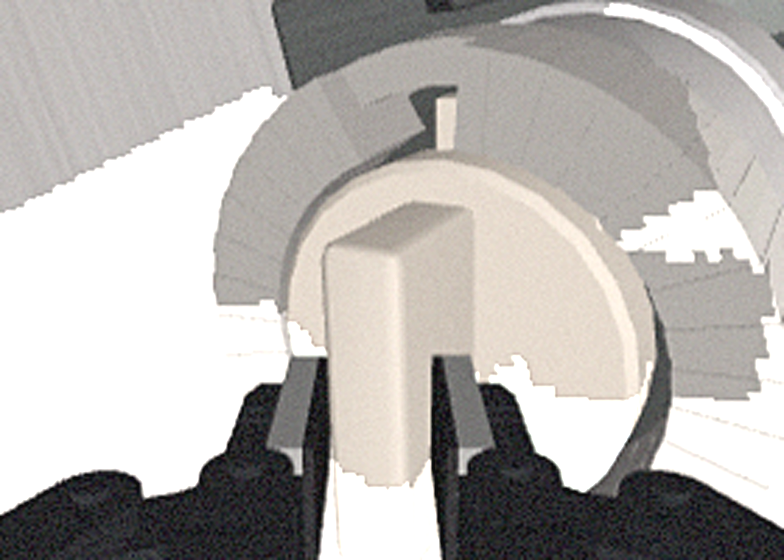

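Emit:
apply_moves(deltas=[{"xyz": [0, 0, 0], "turn": -0.06}, {"xyz": [0, 0, 0], "turn": -0.06}, {"xyz": [0, 0, 0], "turn": -0.06}, {"xyz": [0, 0, 0], "turn": -0.06}, {"xyz": [0, 0, 0], "turn": 0}])

```text
clock: 27.62
tcp_pos: [0.5583, 0.0046, 0.3923]
orientation: [2.729, 1.557, -0.0]
contact_force: [-7.0, -0.9, 11.8]
grip_width: 0.018
```

```bash
python3 look.py w41
```

```text
27.6167 [0.5583 0.0046 0.3923] yaw y 149.41 [-7.  -0.9 11.8] [-0.02  1.52  0.21] 0.018
```

View pics/w41z.png

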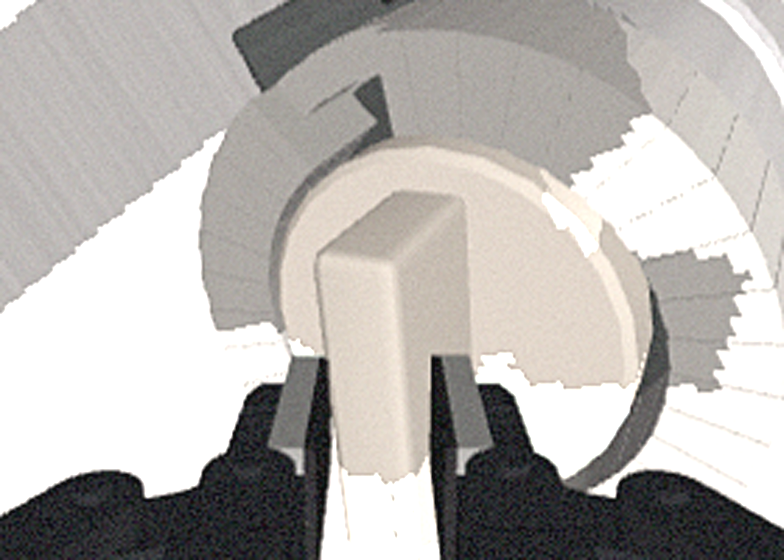

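Emit:
apply_moves(deltas=[{"xyz": [-0.0008, 0, 0.0013], "turn": -0.06}, {"xyz": [0, 0, 0], "turn": -0.06}, {"xyz": [0, 0, 0], "turn": -0.06}, {"xyz": [0, 0, 0], "turn": -0.06}, {"xyz": [0, 0, 0], "turn": 0}], squeeze=20)

```text
clock: 28.08
tcp_pos: [0.5576, 0.0045, 0.3932]
orientation: [2.896, 1.218, 0.0]
contact_force: [-4.3, 0.6, 9.7]
grip_width: 0.0176
```

```bash
python3 look.py w42
```

```text
28.0833 [0.5576 0.0045 0.3932] yaw y 135.64 [-4.3  0.6  9.7] [0.06 1.1  0.21] 0.0176
```

View pics/w42z.png

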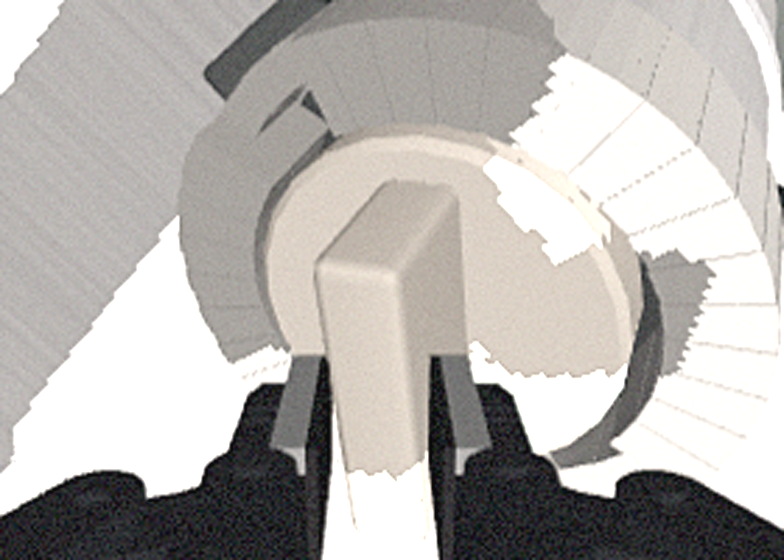

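Emit:
apply_moves(deltas=[{"xyz": [-0.0005, 0, 0.0008], "turn": -0.06}, {"xyz": [0, 0, 0], "turn": -0.06}, {"xyz": [0, 0, 0], "turn": -0.06}, {"xyz": [0, 0, 0], "turn": -0.06}, {"xyz": [0, 0, 0], "turn": -0.06}, {"xyz": [0, 0, 0], "turn": -0.06}, {"xyz": [0, 0, 0], "turn": 0}])

```text
clock: 28.72
tcp_pos: [0.557, 0.0047, 0.3939]
orientation: [-3.067, -0.681, 0.0]
contact_force: [-4.7, 0.4, 7.6]
grip_width: 0.0161
```

```bash
python3 look.py w43
```

```text
28.7167 [0.557  0.0047 0.3939] yaw y 115.03 [-4.7  0.4  7.6] [0.08 1.05 0.15] 0.0161
```

View pics/w43z.png

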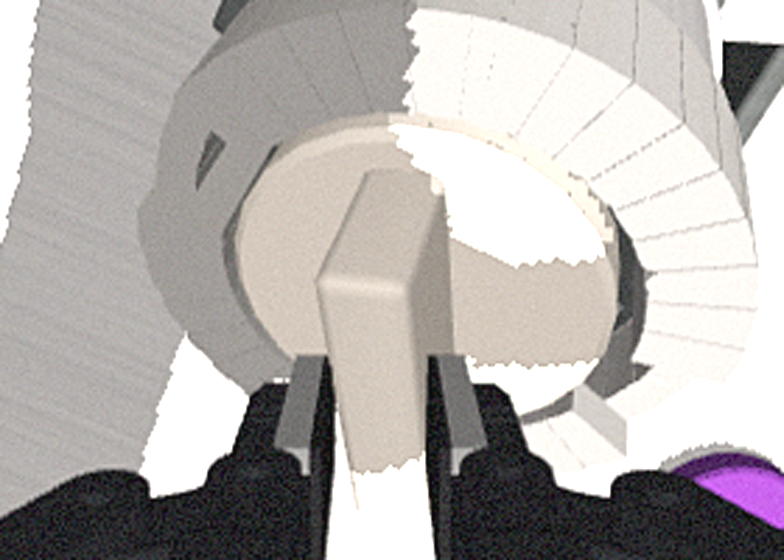

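Emit:
apply_moves(deltas=[{"xyz": [0, 0, 0], "turn": -0.06}, {"xyz": [0, 0, 0], "turn": -0.06}, {"xyz": [0, 0, 0], "turn": -0.06}, {"xyz": [0, 0, 0], "turn": -0.06}, {"xyz": [0, 0, 0], "turn": -0.06}, {"xyz": [0, 0, 0], "turn": -0.06}, {"xyz": [0, 0, 0], "turn": -0.04}, {"xyz": [0, 0, 0], "turn": 0}])

```text
clock: 29.43
tcp_pos: [0.5572, 0.005, 0.3937]
orientation: [-3.14, -0.06, -0.0]
contact_force: [-3.7, 0.7, 6.6]
grip_width: 0.0153
```

```bash
python3 look.py w44
```

```text
29.4333 [0.5572 0.005  0.3937] yaw y 92.18 [-3.7  0.7  6.6] [0.46 0.76 0.17] 0.0153
```

View pics/w44z.png

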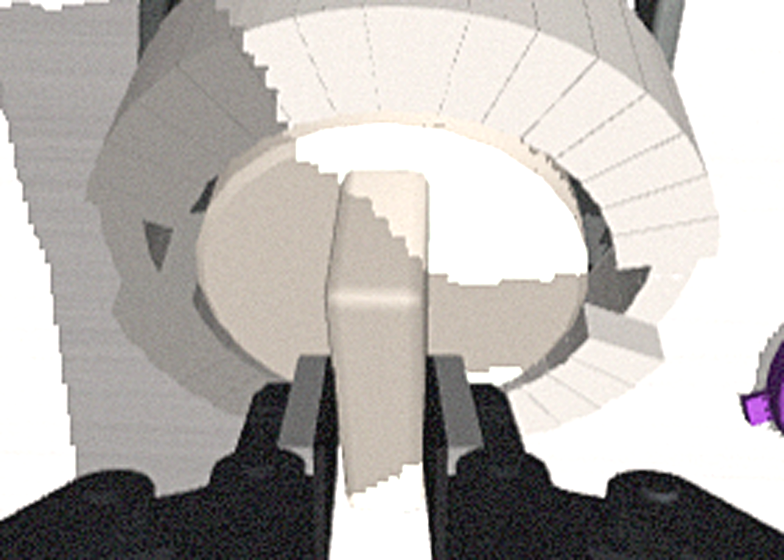

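Emit:
apply_moves(deltas=[{"xyz": [0, 0, 0], "turn": -0.03}, {"xyz": [0, 0, 0], "turn": -0.03}, {"xyz": [0, 0, 0], "turn": -0.03}, {"xyz": [0, 0, 0], "turn": 0}, {"xyz": [0, 0, 0], "turn": 0}])

```text
clock: 29.9
tcp_pos: [0.5574, 0.005, 0.3937]
orientation: [-3.139, 0.078, -0.001]
contact_force: [-3.4, 2.8, 6.0]
grip_width: 0.015
```

```bash
python3 look.py w45
```

```text
29.9 [0.5574 0.005  0.3937] yaw y 87.14 [-3.4  2.8  6. ] [0.53 0.54 0.06] 0.015
```

View pics/w45z.png

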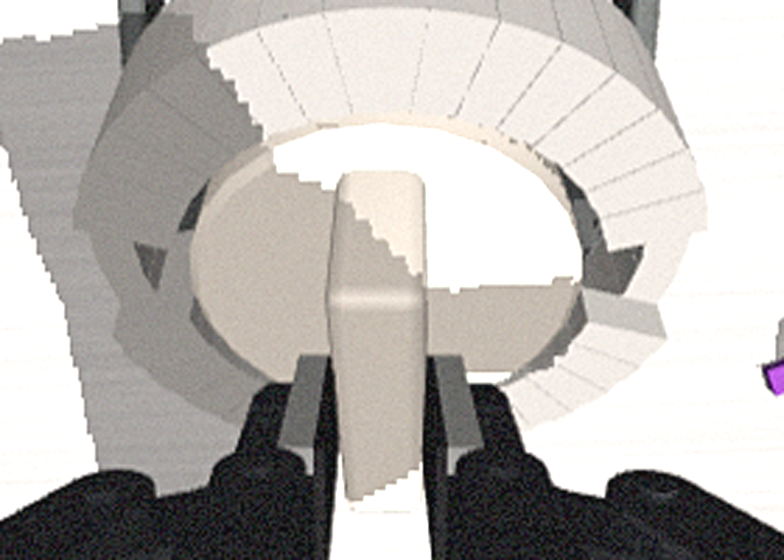

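Emit:
apply_moves(deltas=[{"xyz": [0, 0, 0], "turn": -0.03}, {"xyz": [0, 0, 0], "turn": -0.02}, {"xyz": [0, 0, 0], "turn": 0}, {"xyz": [0, 0, 0], "turn": 0}])

```text
clock: 30.28
tcp_pos: [0.5574, 0.0051, 0.3937]
orientation: [-3.136, 0.156, -0.001]
contact_force: [-3.6, 2.4, 5.8]
grip_width: 0.0151
```

```bash
python3 look.py w46
```

```text
30.2833 [0.5574 0.0051 0.3937] yaw y 84.29 [-3.6  2.4  5.8] [0.63 0.53 0.15] 0.0151
```

View pics/w46z.png

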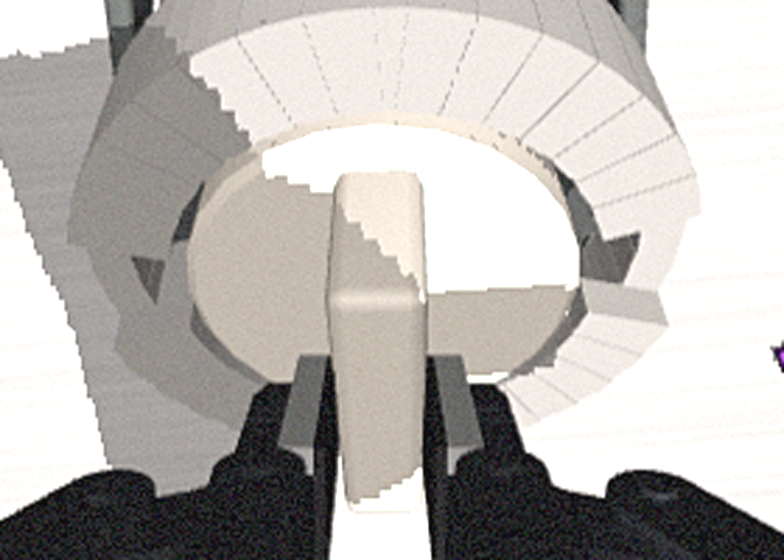

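Emit:
apply_moves(deltas=[{"xyz": [-0.001, 0, 0.0017], "turn": 0}, {"xyz": [-0.001, 0, 0.0017], "turn": 0}, {"xyz": [0, 0, 0], "turn": 0}, {"xyz": [0, 0, 0], "turn": 0}])

```text
clock: 30.67
tcp_pos: [0.5553, 0.0047, 0.397]
orientation: [-3.137, 0.158, -0.001]
contact_force: [-2.6, 3.6, 5.0]
grip_width: 0.0153
```

```bash
python3 look.py w47
```

```text
30.6667 [0.5553 0.0047 0.397 ] yaw y 84.25 [-2.6  3.6  5. ] [0.82 0.36 0.21] 0.0153
```

View pics/w47z.png

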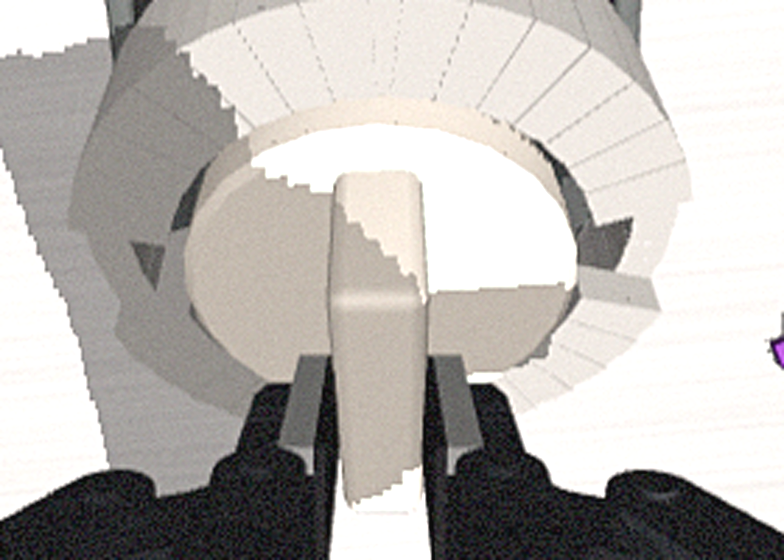

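The cap rose 4 mm with the spring still pushing, so the lugs are going up into their recesses. Raising a bit further until the roof stops it.

Emit:
apply_moves(deltas=[{"xyz": [-0.0008, 0, 0.0013], "turn": 0}, {"xyz": [0, 0, 0], "turn": 0}, {"xyz": [0, 0, 0], "turn": 0}])

```text
clock: 30.97
tcp_pos: [0.5545, 0.0043, 0.3981]
orientation: [-3.137, 0.159, -0.0]
contact_force: [-2.8, 4.1, 3.4]
grip_width: 0.0153
```

Emit:
apply_moves(deltas=[{"xyz": [-0.0008, 0, 0.0013], "turn": 0}, {"xyz": [0, 0, 0], "turn": 0}, {"xyz": [0, 0, 0], "turn": 0}])

```text
clock: 31.22
tcp_pos: [0.5536, 0.0039, 0.3992]
orientation: [3.137, -0.159, -0.0]
contact_force: [-2.4, 4.4, 2.5]
grip_width: 0.0153
```

```bash
python3 look.py w48
```

```text
31.2167 [0.5536 0.0039 0.3992] yaw y 84.19 [-2.4  4.4  2.5] [0.97 0.26 0.11] 0.0153
```

View pics/w48z.png

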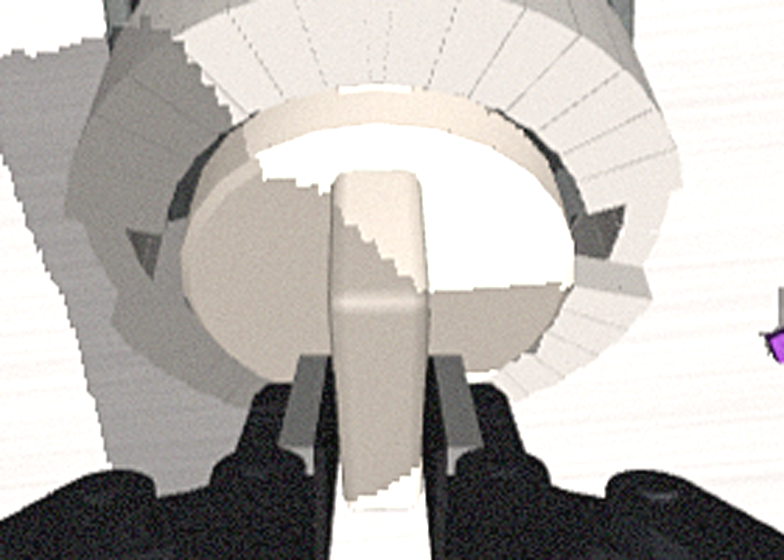

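Emit:
apply_moves(deltas=[{"xyz": [0, 0, 0], "turn": 0}, {"xyz": [0, 0, 0], "turn": 0}, {"xyz": [0, 0, 0], "turn": 0}, {"xyz": [0, 0, 0], "turn": 0}, {"xyz": [0, 0, 0], "turn": 0}], claw=0)

```text
clock: 31.68
tcp_pos: [0.5537, 0.0035, 0.3992]
orientation: [3.137, -0.16, -0.0]
contact_force: [-0.0, -0.6, -0.3]
grip_width: 0.0424
```

```bash
python3 look.py w49
```

```text
31.6833 [0.5537 0.0035 0.3992] yaw y 84.16 [-0.  -0.6 -0.3] [-0.01 -0.02  0.09] 0.0424
```

View pics/w49z.png

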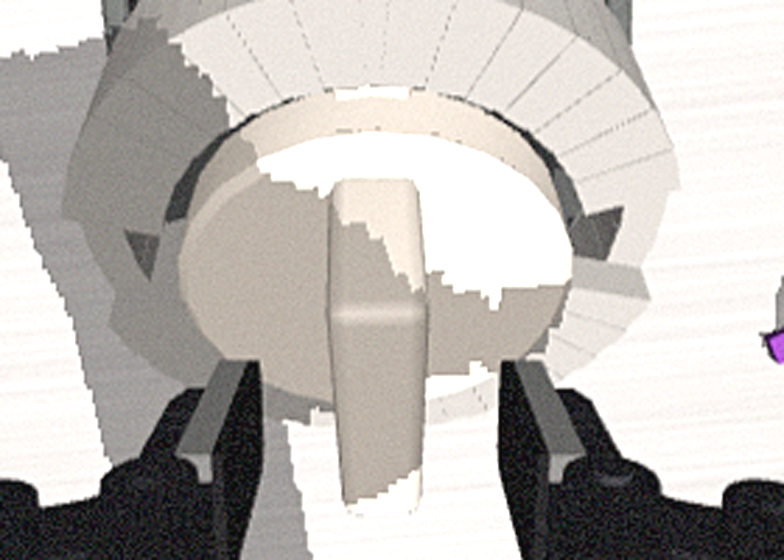

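Emit:
apply_moves(deltas=[{"xyz": [0, 0, 0.02], "turn": 0}, {"xyz": [0, 0, 0.03], "turn": 0}, {"xyz": [0, 0, 0.03], "turn": 0}, {"xyz": [-0.02, 0, 0.01], "turn": 0}, {"xyz": [-0.02, 0, 0], "turn": 0}, {"xyz": [0, 0, 0], "turn": 0}, {"xyz": [0, 0, 0], "turn": 0}])

```text
clock: 32.32
tcp_pos: [0.5131, 0.0038, 0.4897]
orientation: [3.137, -0.159, 0.001]
contact_force: [0.1, -0.6, 0.3]
grip_width: 0.0425
```

```bash
python3 look.py w50
python3 - <<'E'
from h import *
im=cv2.imread("pics/w50.png");cv2.imwrite("pics/w50y.png",cv2.resize(im[20:260,120:400],None,fx=2.5,fy=2.5,interpolation=cv2.INTER_CUBIC))
E
```

```text
32.3167 [0.5131 0.0038 0.4897] yaw y 84.2 [ 0.1 -0.6  0.3] [-0.02 -0.02 -0.03] 0.0425
```

View pics/w50y.png

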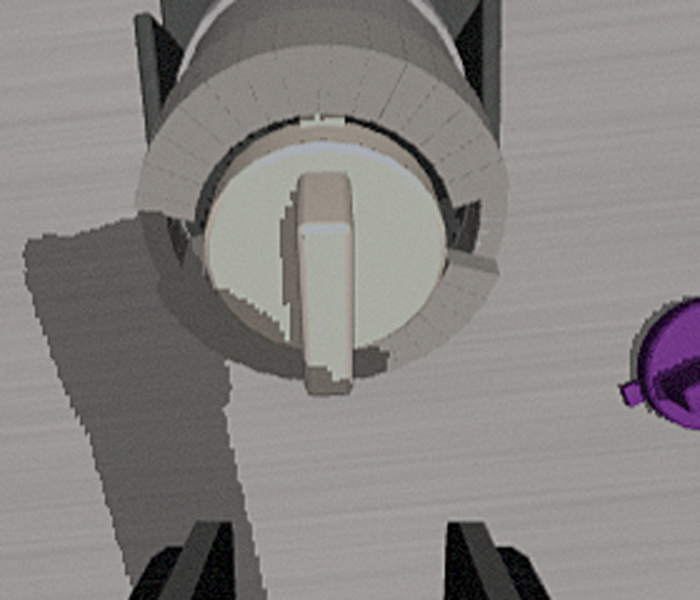

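Run:
```python
from h import *
m=dict(np.load("w50.npz"));f=2.5
im=cv2.imread("pics/w50.png")[20:260,120:400]
p=[.5723,.0027,-.056]
outs=[]
for z in(-.013,-.018):
    a=cv2.resize(im,None,fx=f,fy=f,interpolation=cv2.INTER_CUBIC)
    # camera bias: shift so that rim fits: estimate from gap centres
    overlay(a,m,p,f,120,20)
    F=lambda X:mpt(p,np.asarray([[ -q[1],q[0],q[2]+z] for q in np.atleast_2d(X)]))
    capov(a,m,F,f,120,20);outs.append(a[:420,100:520])
cv2.imwrite("pics/w50o.png",cv2.resize(np.hstack(outs),(800,400)))
```

```text
(no output)
```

View pics/w50o.png

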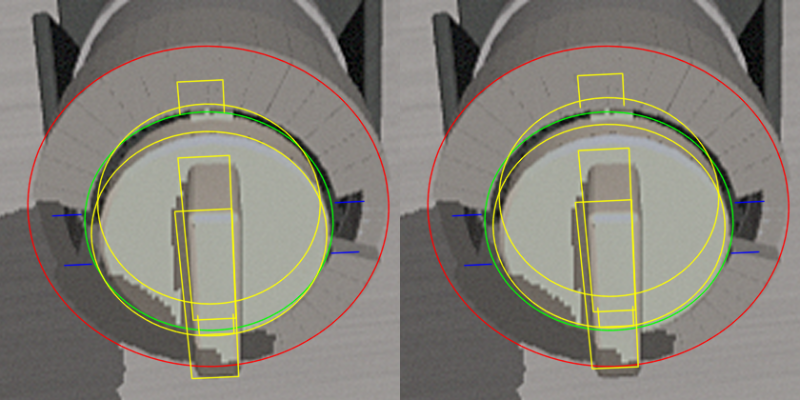

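Emit:
apply_moves(deltas=[{"xyz": [-0.01, -0.035, 0], "turn": 0}, {"xyz": [-0.01, -0.035, 0], "turn": 0}, {"xyz": [-0.01, -0.035, 0], "turn": 0}, {"xyz": [-0.01, -0.035, 0], "turn": 0}, {"xyz": [-0.01, -0.035, 0], "turn": 0}, {"xyz": [-0.01, -0.035, 0], "turn": 0}, {"xyz": [0, -0.035, 0], "turn": 0}, {"xyz": [0, 0, 0], "turn": 0}, {"xyz": [0, 0, 0], "turn": 0}])

```text
clock: 33.12
tcp_pos: [0.4537, -0.2433, 0.4886]
orientation: [3.137, -0.166, -0.001]
contact_force: [0.4, 1.0, -0.1]
grip_width: 0.0424
```

Run:
```python
from h import *
t=bgr("top");s=bgr("scene");cv2.imwrite("pics/topF.png",t);cv2.imwrite("pics/sceneF.png",s)
a=cv2.resize(t[130:220,210:300],(396,396),interpolation=cv2.INTER_CUBIC);b=a.copy();f=4.4
p=[.5723,.0027,-.056];m=camera_model("top");overlay(b,m,p,f,210,130)
F=lambda X:mpt(p,np.asarray([[ -q[1],q[0],q[2]-.013] for q in np.atleast_2d(X)]));capov(b,m,F,f,210,130)
cv2.imwrite("pics/fin.png",np.hstack([a,b]))
c=cv2.resize(s[165:245,225:315],(450,400),interpolation=cv2.INTER_CUBIC);d=cv2.resize(t,(340,255))
cv2.imwrite("pics/fin2.png",np.hstack([c,cv2.copyMakeBorder(d,0,145,0,0,cv2.BORDER_CONSTANT)]))
t0=cv2.imread("pics/top0.png");df=cv2.absdiff(t,t0).max(2)
for n,(u,v) in dict(knob=(157,224),jar=(162,134),spat=(355,142)).items(): print(n,df[v-22:v+22,u-22:u+22].mean())
```

```text
knob 14.120351239669422
jar 12.56456611570248
spat 13.78047520661157
```

View pics/fin.png

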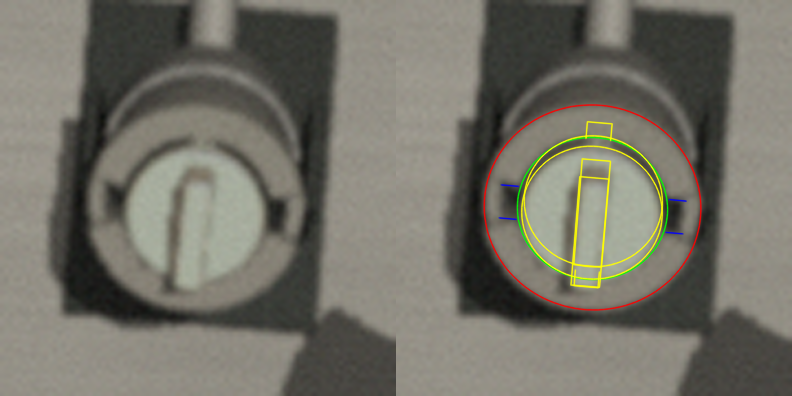

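View pics/fin2.png

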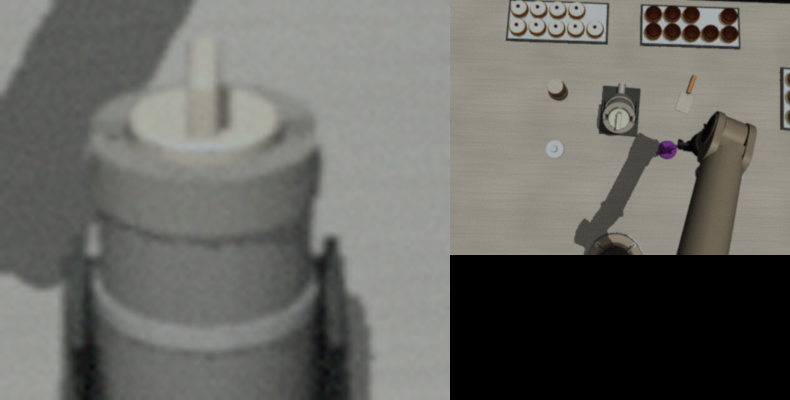

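Run:
```python
from h import *
s=cv2.imread("pics/sceneF.png");t=cv2.imread("pics/topF.png");f=6.;p=[.5723,.0027,-.056];o=[]
def F(z,dx,th):
    c,s_=np.cos(th),np.sin(th)
    return lambda X:mpt(p,np.asarray([[dx-q[1]*c+q[0]*s_, q[0]*c+q[1]*s_, q[2]+z] for q in np.atleast_2d(X)]))
for z in(-.013,-.017):
    a=cv2.resize(s[165:230,230:296],None,fx=f,fy=f,interpolation=cv2.INTER_CUBIC);m=camera_model("scene")
    overlay(a,m,p,f,230,165);capov(a,m,F(z,-.002,np.radians(2.5)),f,230,165);o.append(a)
cv2.imwrite("pics/fin3.png",np.hstack(o))
```

View pics/fin3.png

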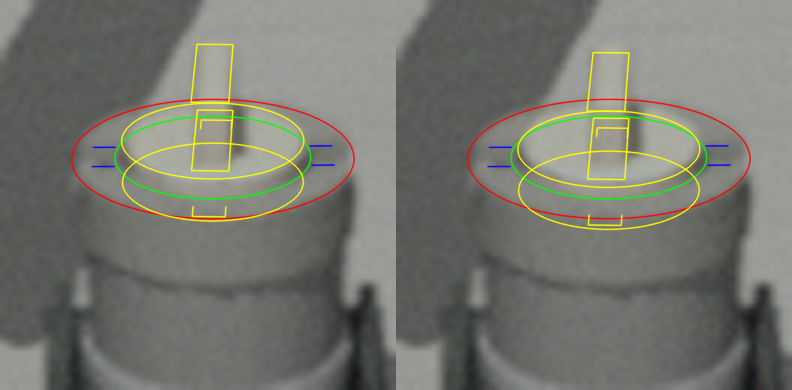

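The scene view matches the model with the underside 13 mm below the rim: bar top seen at row ~46, against 44 predicted at 13 mm and 53 at 17 mm. The bystanders show in their places, so I'm handing in.

```bash
python3 -c "
from h import *
print(r.hand_in()); print(readout.get_obs()['clock'])"
```

```text
the job is handed in; nothing more can be done
None
the job is handed in; nothing more can be done
```

The white bar-grip cap is in the canister mouth, turned a quarter-turn clockwise and sprung up into its lock. The gripper let go of it, and I handed in at about 33 s with the arm clear. The hand-in gives no verdict.

**How it went**
- I tilted the cap about 30° by pressing it on the upper rim and set it into the gaps.
- Turning it while holding the bar by its ends did not work: one lug stayed caught. Highest force there was about 42 N at the wrist (pressing on the rim) and 36 N against the spring stop, both through the fingers.
- I seated the cap again, let go, and gripped across the bar. That let me push it down and turn it in one go.

**Last checks**
- **Lock depth:** as I eased off, the cap rose about 6 mm with the spring. That is past the height where the lip would have held it. In the scene view the bar top matches an underside 13 mm below the rim, the locked depth.
- **Bar angle:** the bar lies along the mouth's x to within about 2–3°, slightly past by my estimate. I did not clearly feel the end stop. The lug has about 3.6° of play each way in its recess, so I left it.
- **Side play:** the cap sits 2–3 mm downslope of centre, within the mouth's play.
- **Bystanders:** in the final top view the knob lid, jar and spatula look to be where they started. My before/after pixel difference was inconclusive, because lighting and noise gave about the same small value for all three.

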